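# Load the gravity-feed tin rack in order and shut its hatch

## Task

Load the three metal tins one by one through the open hatch at the high back end of the sloping rack, each lying across the lane so that it rolls down to the front by itself: the shortest first, then the middle one, the longest last, so that they will come out in that order. Then swing the hatch flap shut. Do not put tins in by the front or under the wires, and leave the other things on the table where they are.

Things in the scene. Friction and masses are not known exactly. Their poses are not given: they have to be found in the camera images.
- tin_short: plain metal tin with flat ends, lying on its side on the table and free to roll, 46 mm in diameter, 66 mm long (the shortest of three), about 0.12 kg. Origin at its centre (23 mm above the table at the start); own y is its long axis, so it is gripped across y, 46 mm wide. It keeps turning about y as it rolls.
- tin_mid: plain metal tin with flat ends, lying on its side on the table and free to roll, 46 mm in diameter, 83 mm long (the middle one of three), about 0.12 kg. Origin at its centre (23 mm above the table at the start); own y is its long axis, so it is gripped across y, 46 mm wide. It keeps turning about y as it rolls.
- tin_long: plain metal tin with flat ends, lying on its side on the table and free to roll, 46 mm in diameter, 100 mm long (the longest of three), about 0.12 kg. Origin at its centre (23 mm above the table at the start); own y is its long axis, so it is gripped across y, 46 mm wide. It keeps turning about y as it rolls.
- rack: fixed gravity-feed tin rack of plywood, 270x128 mm, about 145 mm high. Origin under the centre of its base board; own +x points to the high back end, -x to the low front, y across, z up. A white lane floor, 108 mm wide between 34 mm cheeks, slopes down at 8 degrees to the front. Thin rails run along both sides 58 to 68 mm above the lane floor.
- first_place (a point): where the centre of the first loaded tin comes to rest, against the 22 mm stop at the lane's low front end, 23 mm above the lane floor. The next tins rest behind it, touching, 46 mm apart up the lane. Steel wires 70 mm above the lane floor roof this part of the lane, to 122 mm from the stop.
- mouth (a point): middle of the loading hatch, on the lane floor, 194 mm up the lane from the stop. The hatch is open above, 136 mm along the lane from the wires' rear crossbar to a 34 mm high rear wall, 108 mm wide. A tin laid here has its centre 23 mm above this point; let go here, or a centimetre above, across the lane, it rolls to the front.
- flap (a joint): angle (rad) of the plywood hatch flap, 140 mm along the lane, 118 mm wide, 5 mm thick, 80 g, hinged along the rack's right (own -y) rail. 0 is shut, flat over the hatch; it starts open, leaning outward to the right, near its stop at 2.3. No latch, light damped hinge: pushed inward past upright (about 1.57) it falls shut by itself.
- flap_edge (a point): middle of the flap's free edge (a steel bead 8 mm thick), 118 mm from the hinge.
- flap_hinge (a point): middle of the flap's hinge line, on the right side rail, 59 mm to the right of the lane's middle and about 137 mm above the table.
- salt_jar: spice jar with a cap, 45 mm across and 106 mm tall, standing; origin under its centre. A bystander.
- tape_roll: roll of brown packing tape lying flat, 83 mm across, 24 mm high; origin under its centre. A bystander.
- scissors: scissors lying flat, 206x84x11 mm, blades to own +x; origin under the middle. A bystander.
- marker: marker pen lying among the tins, 17x130x20 mm, long along own y; origin under the middle. A bystander.
- wipes_pack: flat pack of wipes, 106x236x28 mm, long along own y; origin under the middle. A bystander.
Not all that is in view belongs to the job. What is shaped like the tin_short but turquoise is not meant.

How it is judged (in metres and radians):
On the way, in this order (a step that is already met when the one before it is completed fails the run):
1. the shortest tin rests at the front stop of the lane (x of tin_short in the frame of rack between -0.135 and -0.099 m and y of tin_short in the frame of rack between -0.03 and 0.03 m and z of tin_short in the frame of rack between 0.045 and 0.1 m and angle between the y axis of tin_short and the y axis of rack, either way round below 0.25 rad and linear speed of tin_short below 0.03 m/s), for 0.2 s.
2. the middle tin rests right behind it (x of tin_mid in the frame of rack between -0.088 and -0.051 m and y of tin_mid in the frame of rack between -0.03 and 0.03 m and z of tin_mid in the frame of rack between 0.045 and 0.1 m and angle between the y axis of tin_mid and the y axis of rack, either way round below 0.25 rad and linear speed of tin_mid below 0.03 m/s), for 0.2 s.
3. the longest tin rests third, behind the middle one (x of tin_long in the frame of rack between -0.042 and -0.004 m and y of tin_long in the frame of rack between -0.03 and 0.03 m and z of tin_long in the frame of rack between 0.045 and 0.1 m and angle between the y axis of tin_long and the y axis of rack, either way round below 0.25 rad and linear speed of tin_long below 0.03 m/s), for 0.2 s.
4. the hatch flap is shut (value of joint flap below 0.06 rad), for 0.2 s.
At the end, for the whole second after the job is handed in: In the lane, from the front stop backward, rest the shortest, the middle and the longest tin, touching one another (centres within about 18 mm of their parking places along the lane), lying across it within 0.25 rad, at rest; the flap is shut (under 0.06 rad) (all of step 1 and all of step 2 and all of step 3 and value of joint flap below 0.06 rad).
It fails at once if a tin is held or pushed by the fingers in the front part of the lane instead of rolling there ((contact force between the fingers and tin_short above 0.5 N and x of tin_short in the frame of rack between -0.2 and -0.06 m and y of tin_short in the frame of rack between -0.06 and 0.06 m and z of tin_short in the frame of rack below 0.13 m) or (contact force between the fingers and tin_mid above 0.5 N and x of tin_mid in the frame of rack between -0.2 and -0.06 m and y of tin_mid in the frame of rack between -0.06 and 0.06 m and z of tin_mid in the frame of rack below 0.13 m) or (contact force between the fingers and tin_long above 0.5 N and x of tin_long in the frame of rack between -0.2 and -0.06 m and y of tin_long in the frame of rack between -0.06 and 0.06 m and z of tin_long in the frame of rack below 0.13 m)).
It fails at once if a bystander is shifted by more than 40 mm (distance of any of salt_jar, tape_roll, scissors, marker, wipes_pack from where it was at the start of the episode above 0.04 m).
It also fails if it takes over 72 s, if anything falls off the work surface, if the arm or the gripper's body presses on something with over 40 N, if the wrist force passes 120 N, or if a joint passes its speed limit or range.

## Robot

A 6-joint arm with a two-finger parallel gripper is mounted at the origin on a cart in front of the work surface, level with it; the furniture and walls round the work are solid. World frame = base frame: x ahead of the robot, y to its left, z up, the work surface at z = 0. Lengths are in m, angles in degrees, forces in N, time in s.
With the tool pointing down it reaches from about 0.4 to 0.825 m from the base axis. Payload 7 kg.
Tool frame: the origin (TCP) lies at the very end of the fingers, on their centre line; the grasp point (between the pads) lies 19 mm behind it; x points along the fingers, y is the direction in which the jaws open and shut, and the axes are right-handed (so a half turn about x gives the same grasp; the last joint's range is limited). The gripper opens to 88 mm and grips with 3 to 60 N. Pads are 19 mm wide; open, the fingers measure 130 mm over their backs; the gripper's body (78 mm by 193 mm) begins 47 mm behind the grasp point.
Start: joints at [91.622, 20.546, 0.682, 0, -70.136, -16.507], TCP at [0.173, 0.652, 0.227] pointing down, gripper open.
Joint ranges: [-176.03, 176.03], [-82.01, 121.73], [-58.28, 71.71], [-173.87, 95.51], [-174.79, -0.11], [-173.66, 173.66]. Speed limits (degrees/s): [136.94, 136.94, 172.46, 180, 180, 180].

## Interface

Orientations are given as [roll, pitch, yaw] about the fixed x, y, z axes, in that order (R = Rz(yaw) Ry(pitch) Rx(roll)).
In Python, from plant import * gives the robot as it stands. The module is installed in compiled form; this text tells all that it offers.
- The arm moves only by the shell command python3 -m creep 'ROWS' [FORCE]. ROWS is a JSON object of lists of equal length, an entry for each row: "jaw": the closure, from -1 (fully open) to 1 (shut); "translation": the shift along the tool's x, y, z in m, a list of three; "roll": the turn about the tool's x in rad. A call has exactly 10 rows; each row shifts and turns the commanded pose from where the row before left it, along the tool's axes as they then stand; what a row does not reach is not made up. A row lasts 1/10 s, in which the tool goes at most 50 mm and 8.59 degrees, less where a joint would pass 70% of its speed; a pose out of reach is approached as far as the arm can. A call with a gripper value outside its range is refused whole. The fingers move at their own pace and stop on an object; FORCE is the grip in N (left out, the last holds). Time passes only in rows, so rows that do not move let the fingers close, or fill a call up. It gives the time, the measured TCP pose, the force and the opening at its end, in the units of the state.
- get_state(): the state, without advancing time (a new reading comes with each control period).
- capture(name): name is "side" or "top" or "wrist"; returns a dict with "image" (480x640x3 uint8, red, green, blue), "fovy" (degrees; the focal length in pixels is half the picture's height over the tangent of half this angle, whatever the lens; pixels are square), "cx", "cy" (the principal point, pixels), "pose" (4x4, takes a point from camera to world coordinates); the wrist camera has in their place "tool_from_camera" (4x4, takes a point from camera to tool coordinates, whose origin is the TCP and whose axes are the tool frame's). Camera axes: x right, y up, looking along -z (the intrinsics and any distortion apply to the point x, -y, -z); pixel columns grow to the right and rows downward; lengths in m; the calibration is good to about 2 mm. A picture is of the moment at which its call begins: read the wrist's pose just before it. There is no depth.
- close_job(): hands the job in, once; it reports no verdict.
The state is a dict: "time_s": time; "joints": joint angles; "qd": joint speeds; "joint_torque": joint torques, N m; "tcp_pos": TCP position; "eef_rot": TCP orientation; "contact_force": force on the tool from outside, world axes, zero at the start; "moment": the same for the moment, N m; "gripper_width": finger opening in m.
Only numpy, scipy, OpenCV 4.12 (cv2) and the standard library are available. Lean on these libraries where they do the work, as an engineer would, in place of code of your own. Each camera call takes 0.05 s, during which the arm holds its last target.

## Working session

There is one attempt and no reset: what is moved stays moved. The work goes in short steps, Python scripts to look and compute and a shell command to move; the robot and the scene stay as the last step left them, time stands still between calls to the robot, and variables do not carry over. Pictures are saved under pics/ and viewed, and the job is handed in when it is done.

```bash
mkdir -p pics; ls
python3 - <<'E'
from plant import *
import cv2
s=get_state();print(s)
for n in("side","top","wrist"):
    c=capture(n);cv2.imwrite(f"pics/{n}0.png",c["image"][:,:,::-1])
    print({k:(v.tolist() if hasattr(v,'tolist') else v) for k,v in c.items() if k!="image"})
E
```

```text
pics
{'time_s': 0.0, 'joints': array([ 9.16213310e+01,  2.05914430e+01,  6.34824120e-01, -2.06134396e-02,
       -7.01348219e+01, -1.65077222e+01]), 'qd': array([-0.0351319 ,  0.06497995,  0.00068334, -0.04975827, -0.06347273,
       -0.06978757]), 'joint_torque': array([-2.41434309e-04, -5.82713091e+01,  2.93050611e+01,  6.99747384e+00,
        6.82278143e-03, -1.51419463e-04]), 'tcp_pos': array([0.17329722, 0.6518826 , 0.22562901]), 'eef_rot': array([  94.54427585,   89.90652776, -100.34913548]), 'contact_force': array([ 0.25540589,  0.49585754, -0.21696559]), 'moment': array([0.00751033, 0.05553249, 0.00352151]), 'gripper_width': 0.08727381563031757}
{'fovy': 49.064017015517706, 'cx': 330.3139140467663, 'cy': 246.17239863746988, 'pose': [[0.8097069759676385, 0.29731969510983186, -0.5059403245138094, -0.10611999454337286], [-0.5863613622938463, 0.375297440231184, -0.7178664110855346, -0.9219224457442985], [-0.023557713773773005, 0.8779252987901177, 0.4782177368793796, 0.7015262644271857], [0.0, 0.0, 0.0, 1.0]]}
{'fovy': 51.947894347835955, 'cx': 319.7808914752899, 'cy': 243.14633658648867, 'pose': [[0.02081620285300889, 0.9984123925874302, -0.05233908698692927, 0.4679976412403966], [-0.9997603486060638, 0.02114205016702966, 0.0056797068424786195, 0.006624055453138013], [0.006777245300568444, 0.052208313921996846, 0.9986132188708289, 1.408312466208354], [0.0, 0.0, 0.0, 1.0]]}
{'fovy': 66.88690680821382, 'cx': 321.54267619489286, 'cy': 239.00349406462024, 'tool_from_camera': [[-6.703724398971877e-05, 0.2743155794598831, -0.9616397237903582, -0.15834975867940038], [0.9999998281614519, 0.0005784428156837998, 9.52941537578688e-05, -0.0009508179031509911], [0.0005823942605098149, -0.9616395521553268, -0.2743155710991044, -0.0741409917351632], [0.0, 0.0, 0.0, 1.0]]}
```

View pics/top0.png

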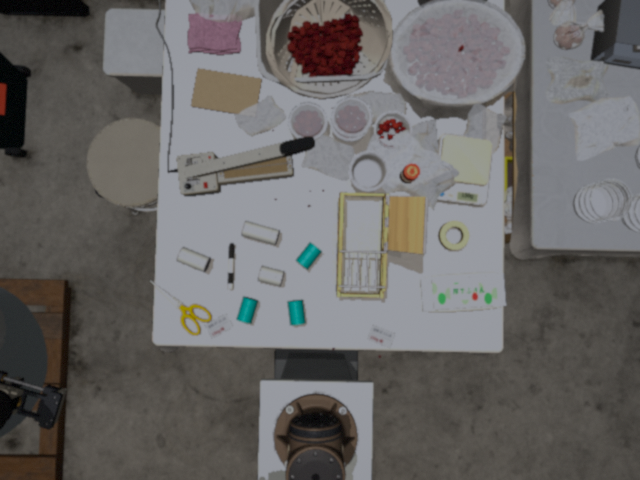

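View pics/side0.png

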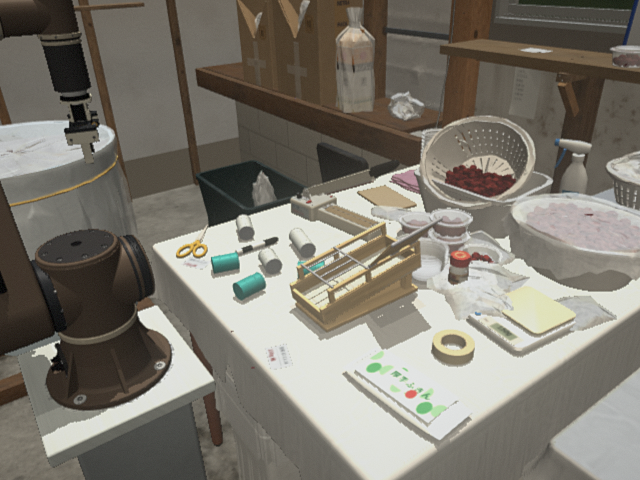

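View pics/wrist0.png

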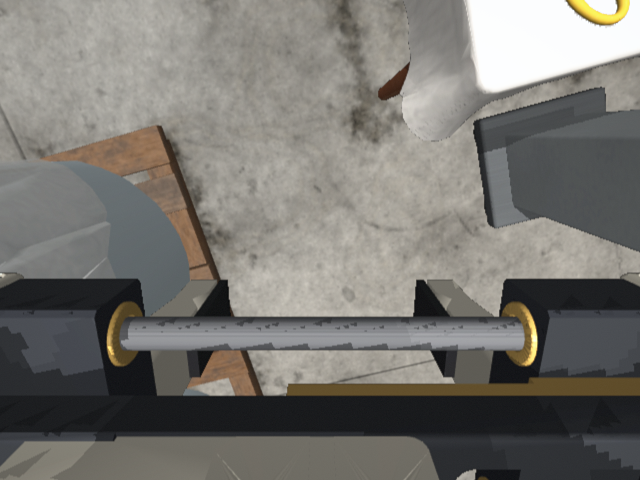

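```bash
cat > h.py <<'E'
import numpy as np, cv2
from plant import *
def ray(c,u,v):
    f=240/np.tan(np.radians(c["fovy"])/2)
    d=np.array([(u-c["cx"])/f,-(v-c["cy"])/f,-1.])
    P=c["pose"] if "pose" in c else c["W"]
    return P[:3,3],P[:3,:3]@d
def onz(c,u,v,z):
    o,d=ray(c,u,v); return o+d*(z-o[2])/d[2]
def proj(c,p):
    P=c["pose"] if "pose" in c else c["W"]
    q=P[:3,:3].T@(np.asarray(p)-P[:3,3]); f=240/np.tan(np.radians(c["fovy"])/2)
    return np.array([c["cx"]+f*q[0]/-q[2], c["cy"]-f*q[1]/-q[2]])
def Rt(s):
    from scipy.spatial.transform import Rotation as R
    T=np.eye(4);T[:3,:3]=R.from_euler('xyz',s["eef_rot"],degrees=True).as_matrix();T[:3,3]=s["tcp_pos"];return T
def wrist():
    s=get_state();c=capture("wrist");c["W"]=Rt(s)@c["tool_from_camera"];return s,c
def crop(im,x0,y0,x1,y1,k,name):
    cv2.imwrite("pics/"+name,cv2.resize(im[y0:y1,x0:x1,::-1],None,fx=k,fy=k,interpolation=cv2.INTER_CUBIC))
E
python3 - <<'E'
from h import *
im=cv2.imread("pics/top0.png")[:,:,::-1]
crop(im,150,180,350,330,4,"t1.png")
crop(im,320,180,480,310,5,"t2.png")
E
```

```text
(no output)
```

View pics/t1.png

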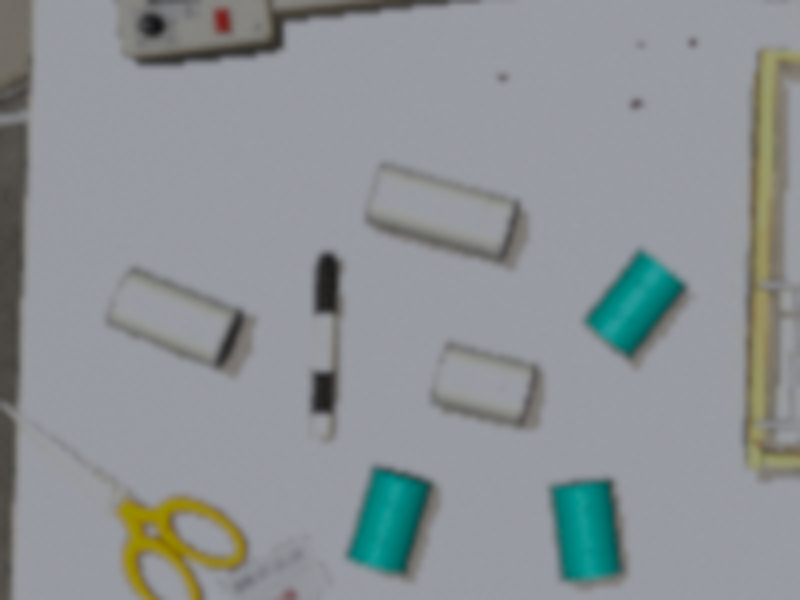

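View pics/t2.png

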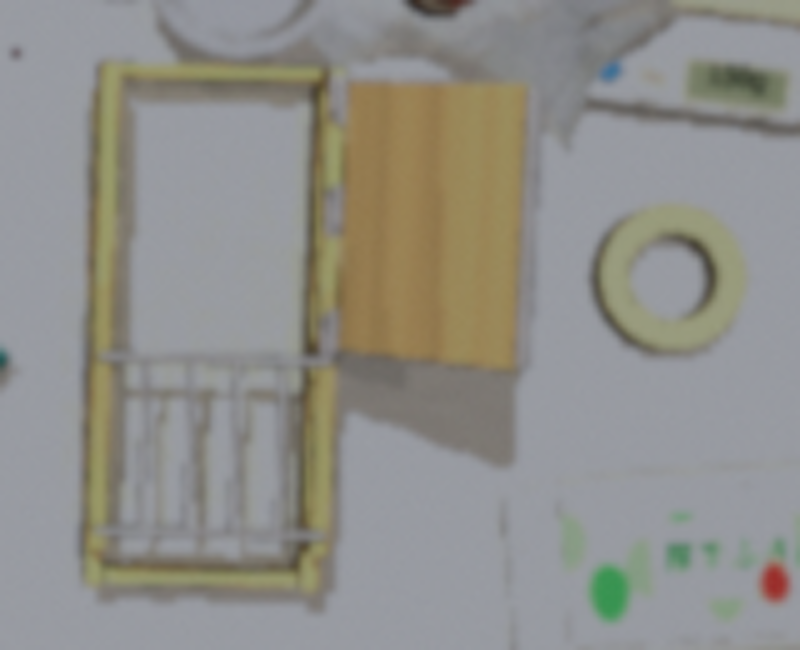

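Run:
```python
from h import *
c=capture("top")
g=lambda u,v,z:onz(c,150+u/4,180+v/4,z)[:2].round(4)
print("tool axes\n",Rt(get_state())[:3,:3].round(3))
# side-edge corner points at z=.023
T={"short":[(447,343),(432,403),(536,360),(524,425)],"mid":[(132,268),(108,322),(241,308),(219,366)],"long":[(383,163),(366,219),(520,201),(502,260)]}
for n,p in T.items():
    q=np.array([g(*a,.023) for a in p]);a=(q[0]+q[1])/2;b=(q[2]+q[3])/2
    print(n,(a+b)/2,"len",np.linalg.norm(b-a),"wid",np.linalg.norm(q[0]-q[1]),np.linalg.norm(q[2]-q[3]),"axis deg",np.degrees(np.arctan2(*(a-b)[::-1])))
r=lambda u,v,z:onz(c,320+u/5,180+v/5,z)[:2].round(4)
print("rack LB",r(98,65,.14),"LF",r(88,560,.11),"RF",r(322,560,.11),"RB",r(331,65,.14))
print("xbar rear L,R",r(103,355,.125),r(335,355,.125),"xbar front",r(90,533,.107),r(325,535,.107))
print("flap edge",r(527,85,.225),r(515,368,.225),"salt",onz(c,410,172,.1))
print("tape",r(670,278,.024))
```

```text
tool axes
 [[-0.    -0.257 -0.966]
 [-0.001 -0.966  0.257]
 [-1.     0.001 -0.   ]]
short [0.44635 0.1331 ] len 0.06487665219476108 wid 0.04321261389918459 0.046180623642389264 axis deg 79.07111001866852
mid [0.4886  0.35145] len 0.08280603842715814 wid 0.04122487113381917 0.04335677571037771 axis deg 70.38341121177416
long [0.566575 0.1658  ] len 0.10019212793428435 wid 0.04123930164297165 0.043476085380355994 axis deg 75.04832264607563
rack LB [ 0.6657 -0.0493] LF [ 0.4086 -0.0502] RF [ 0.4111 -0.1732] RB [ 0.6684 -0.1702]
xbar rear L,R [ 0.5159 -0.0554] [ 0.5185 -0.1764] xbar front [ 0.4226 -0.0511] [ 0.4241 -0.175 ]
flap edge [ 0.6473 -0.2534] [ 0.5101 -0.2489] salt [ 0.73279747 -0.23884635  0.1       ]
tape [ 0.5699 -0.3794]
```

```bash
cat >> h.py <<'E'
import json
def phi_of(s):
    R=Rt(s)[:3,:3]; return np.degrees(np.arctan2(R[1,1],R[0,1]))
def plan(p1,phi1,N=10,s=None,p0=None,phi0=None,ease=True):
    """suggest: per-row tool shift (roll linear), to target; prints rows"""
    s=s or get_state()
    p=np.array(s["tcp_pos"] if p0 is None else p0,float); ph=phi_of(s) if phi0 is None else phi0
    d=(phi1-ph+180)%360-180
    R=Rt(s)[:3,:3]
    dr=-d/N
    tot=np.array(p1)-p; out=[];print("dphi",round(d,1),"dist",np.linalg.norm(tot).round(3))
    for k in range(N):
        a=np.radians(ph+d*k/N); y=np.array([np.cos(a),np.sin(a),0]);x=np.array([0,0,-1.]);z=np.cross(x,y)
        w=tot/N; out.append([round(float(w@x),4),round(float(w@y),4),round(float(w@z),4)])
    print("translation",json.dumps(out),"roll each",round(np.radians(dr),4))
def st():
    s=get_state();print("t",round(s["time_s"],2),"p",s["tcp_pos"].round(4),"phi",round(phi_of(s),2),"F",s["contact_force"].round(1),"w",round(s["gripper_width"],4),"j",s["joints"].round(0));return s
E
python3 -c "
from h import *
plan([.46,.15,.2],169,12)"
```

```text
dphi -86.1 dist 0.579
translation [[0.0022, 0.0343, -0.0338], [0.0022, 0.0298, -0.0379], [0.0022, 0.0248, -0.0413], [0.0022, 0.0195, -0.0441], [0.0022, 0.0138, -0.0461], [0.0022, 0.008, -0.0475], [0.0022, 0.002, -0.0481], [0.0022, -0.0041, -0.048], [0.0022, -0.01, -0.0471], [0.0022, -0.0158, -0.0455], [0.0022, -0.0214, -0.0432], [0.0022, -0.0266, -0.0402]] roll each 0.1252
```

```bash
python3 -m creep '{"jaw":[-0.6,-0.6,-0.6,-0.6,-0.6,-0.6,-0.6,-0.6,-0.6,-0.6],"translation":[[0.002,0.034,-0.034],[0.002,0.03,-0.038],[0.002,0.025,-0.041],[0.002,0.0195,-0.044],[0.002,0.014,-0.046],[0.002,0.008,-0.0475],[0.002,0.002,-0.048],[0.002,-0.004,-0.048],[0.002,-0.01,-0.047],[0.002,-0.016,-0.0455]],"roll":[0.125,0.125,0.125,0.125,0.125,0.125,0.125,0.125,0.125,0.125]}' 30
python3 - <<'E'
from h import *
s=st()
plan([.446,.133,.2],169,4,s)
E
```

```text
time_s: 1.2
tcp_pos: [0.4128, 0.2326, 0.2068]
eef_rot: [-40.5, 90.0, 52.8]
contact_force: [2.0, 0.1, 0.7]
gripper_width: 0.0698
t 1.2 p [0.4128 0.2326 0.2068] phi -176.77 F [2.  0.1 0.7] w 0.0698 j [ 53.   2. -26.   0. -62. -50.]
dphi -14.2 dist 0.105
translation [[0.0017, -0.0069, -0.0253], [0.0017, -0.0084, -0.0249], [0.0017, -0.01, -0.0243], [0.0017, -0.0115, -0.0236]] roll each 0.0621
```

```bash
python3 -m creep '{"jaw":[-0.6,-0.6,-0.6,-0.6,-0.6,-0.6,-0.6,-0.6,-0.6,-0.6],"translation":[[0.002,-0.007,-0.025],[0.002,-0.0085,-0.025],[0.002,-0.01,-0.0245],[0.002,-0.0115,-0.0235],[0,0,0],[0,0,0],[0,0,0],[0,0,0],[0,0,0],[0,0,0]],"roll":[0.062,0.062,0.062,0.062,0,0,0,0,0,0]}'
python3 - <<'E'
from h import *
st()
s,c=wrist();cv2.imwrite("pics/w1.png",c["image"][:,:,::-1])
np.save("w1.npy",c["W"])
for p in [(.446,.133,.046),(.5666,.1658,.046),(.4886,.3514,.046)]: print(proj(c,p))
E
```

```text
time_s: 2.2
tcp_pos: [0.4461, 0.1355, 0.1986]
eef_rot: [-14.9, 90.0, 64.5]
contact_force: [-0.3, -0.2, 0.6]
gripper_width: 0.0701
t 2.2 p [0.4461 0.1355 0.1986] phi 169.34 F [-0.3 -0.2  0.6] w 0.0701 j [ 41.   2. -27.  -0. -61. -52.]
[321.46942325 219.0834937 ]
[198.93510945 277.19868649]
[320.1885611  427.18871263]
```

View pics/w1.png

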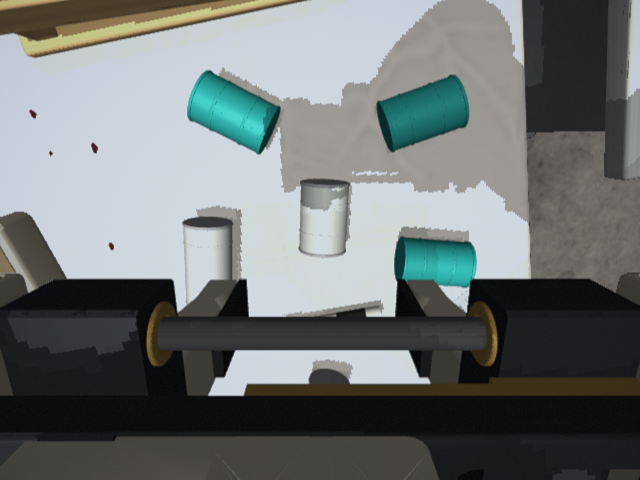

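Run:
```python
from h import *
im=cv2.imread("pics/w1.png")[:,:,::-1]
crop(im,180,170,370,300,4,"w1c.png")
s=get_state()
c=dict(capture("wrist")); c["W"]=np.load("w1.npy")
a=onz(c,325.5,187,.046);b=onz(c,323.5,257,.046);print(a,b,(a+b)/2,np.linalg.norm(a-b),np.degrees(np.arctan2(*(b-a)[1::-1])))
```

```text
[0.437403   0.10604173 0.046     ] [0.45070091 0.16777396 0.046     ] [0.44405196 0.13690784 0.046     ] 0.06314826222369871 77.84351450796674
```

View pics/w1c.png

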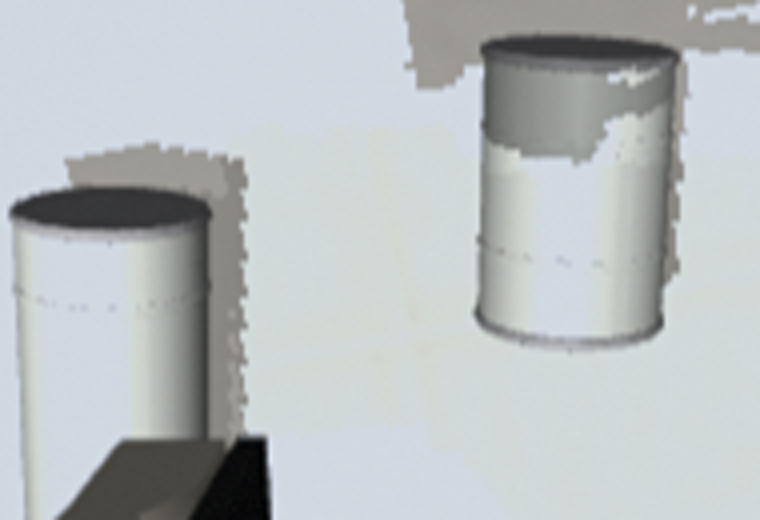

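```bash
python3 -m creep '{"jaw":[-0.6,-0.6,-0.6,-0.6,-0.6,-0.6,-0.6,-0.2,0.4,1],"translation":[[0.03,0.0015,0],[0.04,0,0],[0.04,0,0],[0.04,0,0],[0.028,0,0],[0.01,0,0],[0,0,0],[0,0,0],[0,0,0],[0,0,0]],"roll":[0.022,0,0,0,0,0,0,0,0,0]}'; python3 -c "
from h import *
st()"
```

```text
time_s: 3.3
tcp_pos: [0.4456, 0.136, 0.0119]
eef_rot: [-38.3, 89.8, 39.8]
contact_force: [0.6, 0.4, 0.0]
gripper_width: 0.0515
t 3.3 p [0.4456 0.136  0.0119] phi 168.03 F [0.6 0.4 0. ] w 0.0515 j [ 41.  16. -40.   0. -33. -53.]
```

```bash
python3 -m creep '{"jaw":[1,1,1,1,1,1,1,1,1,1],"translation":[[0,0,0],[0,0,0],[0,0,0],[-0.02,0,0],[-0.04,0,0],[-0.045,0,0],[-0.045,0,0],[-0.03,0,0],[-0.01,0,0],[0,0,0]],"roll":[0,0,0,0,0,0,0,0,0,0]}'
python3 - <<'E'
from h import *
s=st()
plan([.56,-.03,.2],180,5,s)
s,c=wrist();cv2.imwrite("pics/w2.png",c["image"][:,:,::-1])
E
```

```text
time_s: 4.3
tcp_pos: [0.4451, 0.1357, 0.2018]
eef_rot: [-34.2, 89.8, 43.9]
contact_force: [-0.7, -0.4, -2.8]
gripper_width: 0.0456
t 4.3 p [0.4451 0.1357 0.2018] phi 168.02 F [-0.7 -0.4 -2.8] w 0.0456 j [ 41.   1. -27.  -0. -61. -53.]
dphi 12.0 dist 0.202
translation [[0.0004, -0.0294, -0.0276], [0.0004, -0.0282, -0.0288], [0.0004, -0.0269, -0.03], [0.0004, -0.0257, -0.0311], [0.0004, -0.0243, -0.0321]] roll each -0.0418
```

View pics/w2.png

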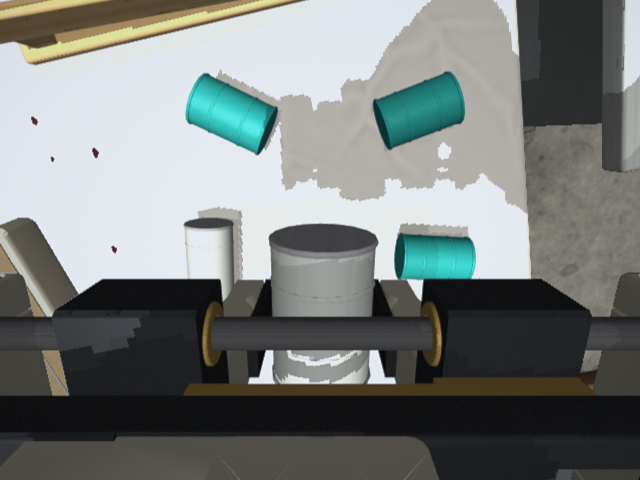

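```bash
python3 -m creep '{"jaw":[1,1,1,1,1,1,1,1,1,1],"translation":[[-0.01,-0.01,-0.01],[-0.01,-0.026,-0.026],[-0.01,-0.026,-0.027],[-0.01,-0.026,-0.031],[0,-0.024,-0.033],[0,-0.01,-0.015],[0,0,0],[0,0,0],[0,0,0],[0,0,0]],"roll":[-0.04,-0.04,-0.04,-0.04,-0.045,0,0,0,0,0]}'
python3 - <<'E'
from h import *
st()
s,c=wrist();cv2.imwrite("pics/w3.png",c["image"][:,:,::-1]);np.save("w3.npy",c["W"])
E
```

```text
time_s: 5.35
tcp_pos: [0.5509, -0.0182, 0.2401]
eef_rot: [89.9, 90.0, 179.8]
contact_force: [-0.6, 0.6, -1.6]
gripper_width: 0.0453
t 5.35 p [ 0.5509 -0.0182  0.2401] phi 179.83 F [-0.6  0.6 -1.6] w 0.0453 j [ 18.   8. -14.  -0. -68. -19.]
```

View pics/w3.png

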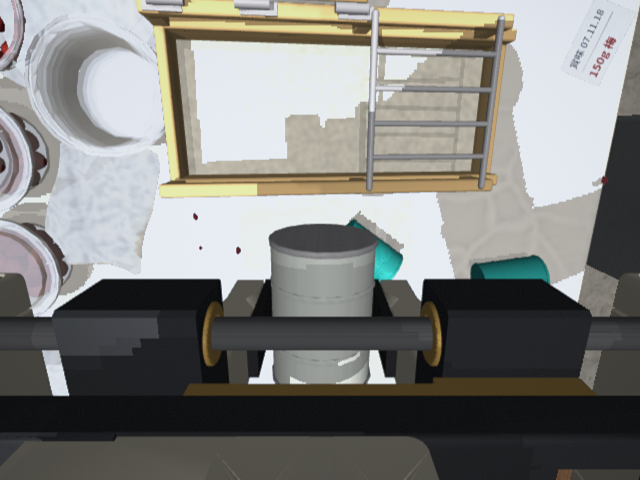

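Run:
```python
from h import *
im=cv2.imread("pics/w3.png")[:,:,::-1]
crop(im,130,0,330,210,3.8,"w3a.png");crop(im,330,0,530,210,3.8,"w3b.png")
```

```text
(no output)
```

View pics/w3a.png

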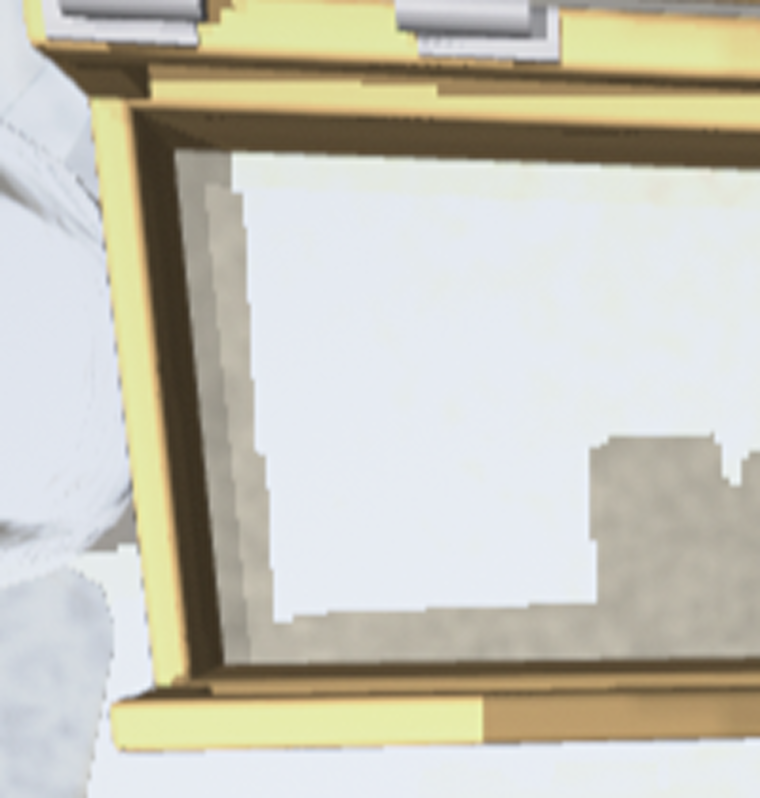

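View pics/w3b.png

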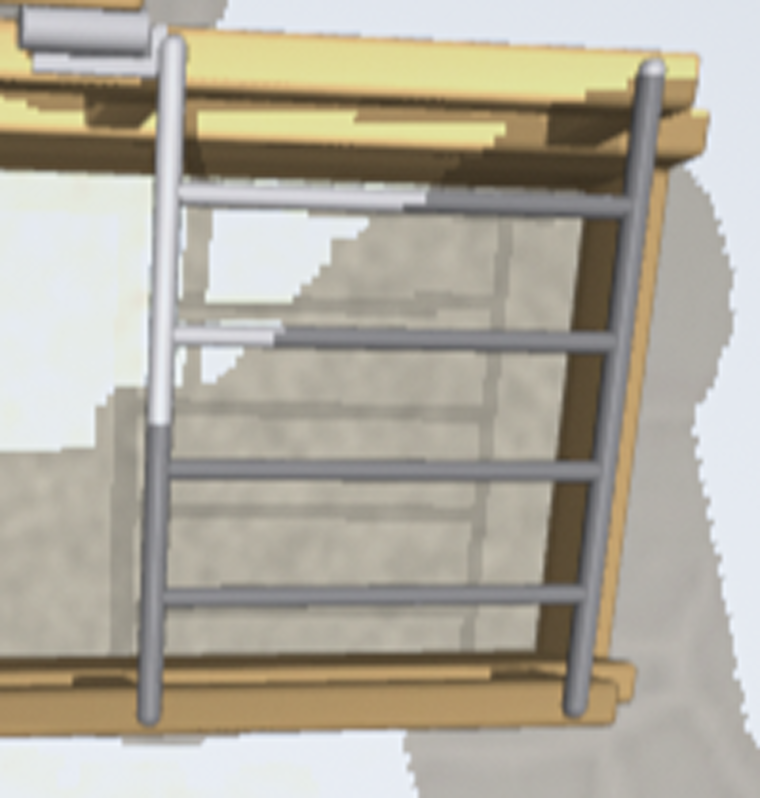

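```bash
cat > fit.py <<'E'
from h import *
from scipy.optimize import least_squares
c=dict(capture("wrist")); c["W"]=np.load("w3.npy")
a=lambda u,v:(130+u/3.8,v/3.8); b=lambda u,v:(330+u/3.8,v/3.8)
P=[((258,0,-54),a(175,150)),((258,0,54),a(225,665)),((258,34,-54),a(133,105)),((258,34,54),a(190,682)),
((0,0,-54),b(583,190)),((0,0,54),b(537,653))]
P2=[((122,70,-54),b(172,60)),((122,70,54),b(149,705))]
C,S=np.cos(np.radians(8)),np.sin(np.radians(8))
def rackpt(s,n,y,zs): # rack frame, stop inner foot at xs
    return np.array([-.1366+s*C-n*S, y, zs+s*S+n*C])
def world(p,s,n,y):
    r=rackpt(s/1e3,n/1e3,y/1e3,p[3]); t=p[2]
    return np.array([p[0]+np.cos(t)*r[0]-np.sin(t)*r[1], p[1]+np.sin(t)*r[0]+np.cos(t)*r[1], r[2]])
res=lambda p:np.concatenate([proj(c,world(p,*q))-np.array(m) for q,m in P])
if __name__=="__main__":
    f=least_squares(res,[.54,-.111,0,.04]);p=f.x
    print("p",p.round(4),"yaw deg",np.degrees(p[2]).round(2));print(f.fun.reshape(-1,2).round(1))
    for q,m in P2+[((258,68,64),a(113,748)),((0,68,64),b(615,724))]: print(q,(proj(c,world(p,*q))-m).round(1))
    g=least_squares(lambda p:np.r_[res(p)],p)
    print("mouth centre",world(p,194,23,0).round(4),"s=200",world(p,200,23,0).round(4),"hinge",world(p,190,68,-59).round(4),"first",world(p,23,23,0).round(4))
    np.save("rack.npy",p)
E
python3 fit.py
```

```text
p [ 0.5457 -0.1106 -0.0044  0.0453] yaw deg -0.25
[[ 0.6 -1.5]
 [ 0.9  1.9]
 [-0.1 -2.1]
 [ 1.2  2.2]
 [-0.6 -1.2]
 [-2.3  1.2]]
(122, 70, -54) [-6.4  2.5]
(122, 70, 54) [-5.8 -0.9]
(258, 68, 64) [11.8  5.2]
(0, 68, 64) [21.   3.8]
mouth centre [ 0.5981 -0.1109  0.0951] s=200 [ 0.604  -0.1109  0.0959] hinge [ 0.5876 -0.1698  0.1391] first [ 0.4287 -0.1101  0.0713]
```

```bash
python3 -m creep '{"jaw":[1,1,1,1,1,1,1,1,1,1],"translation":[[0,-0.013,-0.028],[0,-0.02,-0.04],[0,-0.01,-0.025],[0.02,0,0],[0.035,0,0],[0.04,0,0],[0.03,0,0],[0.015,0,0],[0,0,0],[0,0,0]],"roll":[0,0,0,0,0,0,0,0,0,0]}'
python3 - <<'E'
from h import *
st()
c=capture("side");crop(c["image"],270,200,450,340,4,"s1.png")
s,c=wrist();cv2.imwrite("pics/w4.png",c["image"][:,:,::-1]);np.save("w4.npy",c["W"])
E
```

```text
time_s: 6.45
tcp_pos: [0.5946, -0.1119, 0.1012]
eef_rot: [-124.4, 90.0, -34.6]
contact_force: [1.0, 0.0, -1.4]
gripper_width: 0.0453
t 6.45 p [ 0.5946 -0.1119  0.1012] phi 179.82 F [ 1.   0.  -1.4] w 0.0453 j [  8.  20. -18.   0. -52.  -8.]
```

View pics/s1.png

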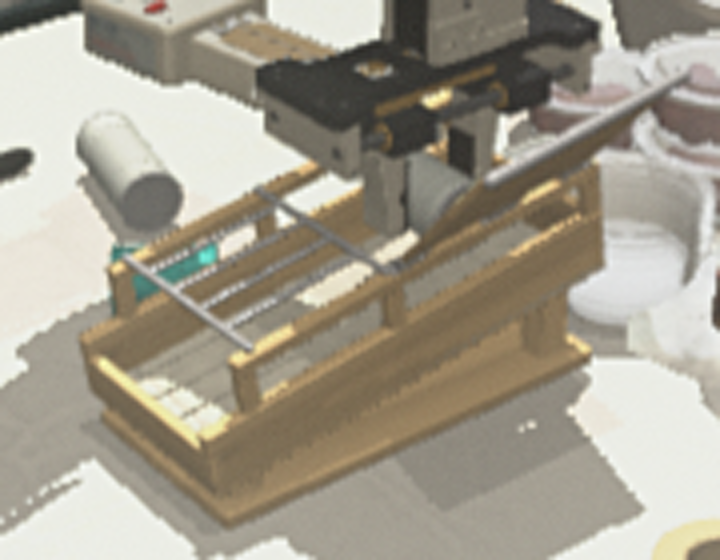

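View pics/w4.png

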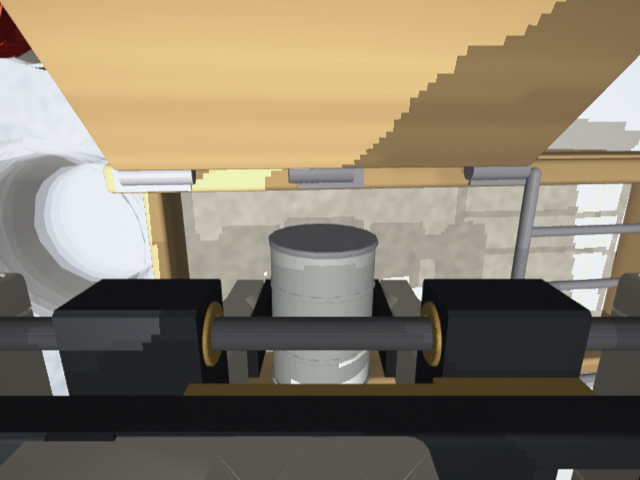

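```bash
python3 -m creep '{"jaw":[1,1,1,1,-0.3,-0.3,-0.3,-0.3,-0.3,-0.3],"translation":[[0.004,0,0],[0.004,0,0],[0.003,0,0],[0,0,0],[0,0,0],[0,0,0],[0,0,0],[-0.015,0,0],[-0.04,0,0],[-0.045,0,0]],"roll":[0,0,0,0,0,0,0,0,0,0]}'
python3 - <<'E'
from h import *
st()
c=capture("side");crop(c["image"],270,200,450,340,4,"s2.png")
E
```

```text
time_s: 7.55
tcp_pos: [0.5932, -0.1123, 0.1896]
eef_rot: [96.1, 89.8, -174.1]
contact_force: [2.0, 0.3, 0.4]
gripper_width: 0.0569
t 7.55 p [ 0.5932 -0.1123  0.1896] phi 179.77 F [2.  0.3 0.4] w 0.0569 j [  8.  16. -12.  -0. -63.  -8.]
```

View pics/s2.png

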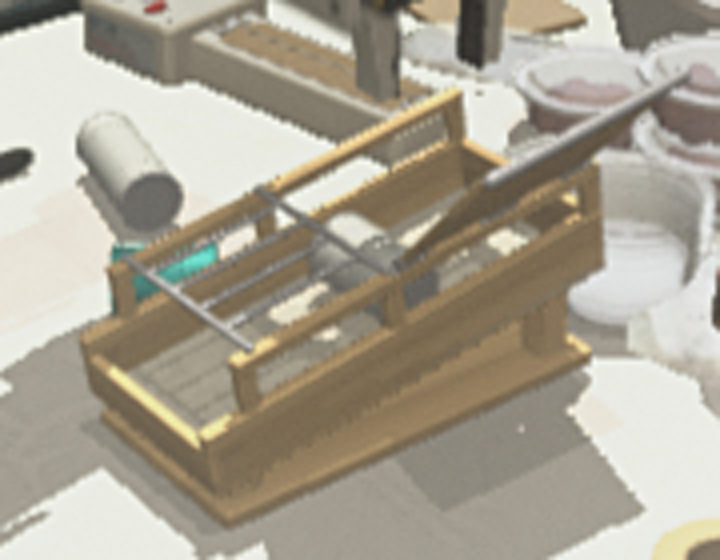

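```bash
python3 -c "
from h import *
plan([.4886,.3514,.2],160.4,11)"
```

```text
dphi -19.5 dist 0.477
translation [[-0.0001, 0.01, 0.0422], [-0.0001, 0.0113, 0.0419], [-0.0001, 0.0126, 0.0415], [-0.0001, 0.0139, 0.0411], [-0.0001, 0.0151, 0.0406], [-0.0001, 0.0164, 0.0401], [-0.0001, 0.0176, 0.0396], [-0.0001, 0.0188, 0.0391], [-0.0001, 0.02, 0.0385], [-0.0001, 0.0212, 0.0378], [-0.0001, 0.0224, 0.0372]] roll each 0.0309
```

```bash
python3 -m creep '{"jaw":[-0.6,-0.6,-0.6,-0.6,-0.6,-0.6,-0.6,-0.6,-0.6,-0.6],"translation":[[-0.02,0.01,0.042],[0,0.011,0.042],[0,0.0125,0.0415],[0,0.014,0.041],[0,0.015,0.0405],[0,0.0165,0.040],[0,0.0175,0.0395],[0,0.019,0.039],[0.005,0.02,0.0385],[0.005,0.021,0.038]],"roll":[0.031,0.031,0.031,0.031,0.031,0.031,0.031,0.031,0.031,0.031]}'
python3 - <<'E'
from h import *
st()
s,c=wrist();cv2.imwrite("pics/w5.png",c["image"][:,:,::-1]);np.save("w5.npy",c["W"])
c=capture("side");crop(c["image"],270,200,450,340,4,"s3.png")
E
```

```text
time_s: 8.6
tcp_pos: [0.4958, 0.3117, 0.2]
eef_rot: [-24.9, 89.9, 47.0]
contact_force: [0.8, 0.2, -0.2]
gripper_width: 0.0701
t 8.6 p [0.4958 0.3117 0.2   ] phi 161.95 F [ 0.8  0.2 -0.2] w 0.0701 j [ 51.  13. -13.   0. -63. -69.]
```

View pics/w5.png

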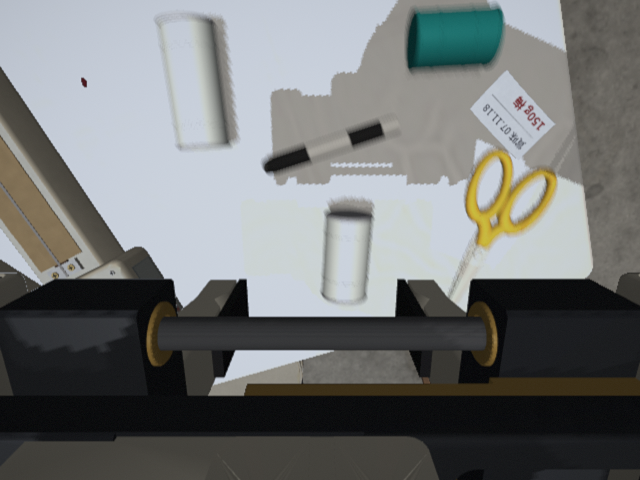

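View pics/s3.png

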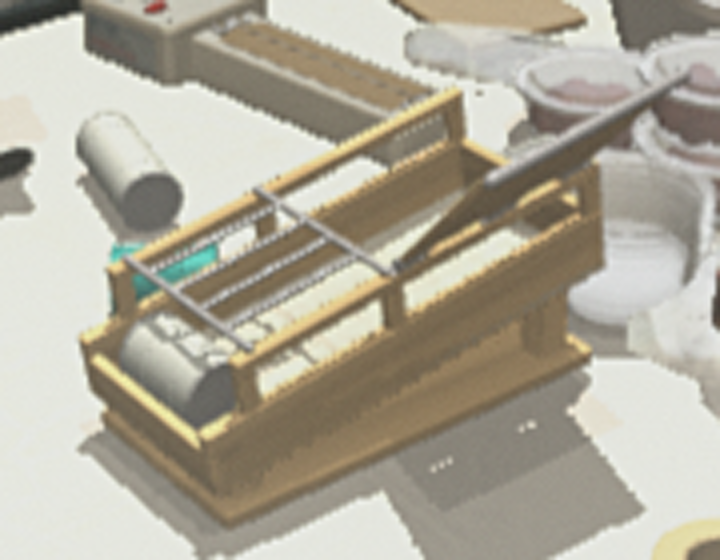

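Run:
```python
from h import *
s=st()
c=dict(capture("wrist")); c["W"]=np.load("w5.npy")
def m(p,q):
    a=onz(c,*p,.046);b=onz(c,*q,.046);print(a,b,((a+b)/2)[:2],np.linalg.norm(a-b),np.degrees(np.arctan2(*(b-a)[1::-1])))
m((349,215),(345,302.5)); m((188,22),(206,148))
```

```text
t 8.7 p [0.4953 0.3139 0.1987] phi 162.17 F [-0.1 -0.6 -0.9] w 0.0702 j [ 51.  13. -13.  -0. -63. -69.]
[0.47144979 0.3137192  0.046     ] [0.49946225 0.39302267 0.046     ] [0.48545602 0.35337093] 0.08410552126926146 70.54519100406394
[0.54456936 0.13161717 0.046     ] [0.5682723  0.22209012 0.046     ] [0.55642083 0.17685364] 0.0935263787749455 75.31908015727973
```

```bash
python3 -m creep '{"jaw":[-0.6,-0.6,-0.6,-0.6,-0.6,-0.6,-0.6,-0.6,0.4,1],"translation":[[0.015,0.0105,0.0175],[0.03,0.0105,0.017],[0.04,0,0],[0.04,0,0],[0.03,0,0],[0.023,0,0],[0.01,0,0],[0,0,0],[0,0,0],[0,0,0]],"roll":[0.029,0,0,0,0,0,0,0,0,0]}';python3 -m creep '{"jaw":[1,1,1,1,1,1,1,1,1,1],"translation":[[0,0,0],[0,0,0],[0,0,0],[0,0,0],[-0.02,0,0],[-0.04,0,0],[-0.045,0,0],[-0.045,0,0],[-0.03,0,0],[-0.01,0,0]],"roll":[0,0,0,0,0,0,0,0,0,0]}'
python3 - <<'E'
from h import *
s=st()
s,c=wrist();cv2.imwrite("pics/w6.png",c["image"][:,:,::-1])
plan([.58,-.08,.23],179.8,10)
E
```

```text
time_s: 9.75
tcp_pos: [0.4884, 0.3499, 0.0132]
eef_rot: [-21.3, 89.8, 49.1]
contact_force: [0.6, 0.3, -0.0]
gripper_width: 0.0601
time_s: 10.75
tcp_pos: [0.4887, 0.3503, 0.2058]
eef_rot: [-22.8, 89.6, 47.6]
contact_force: [-0.2, 0.5, -2.1]
gripper_width: 0.0454
t 10.75 p [0.4887 0.3503 0.2058] phi 160.37 F [-0.2  0.5 -2.1] w 0.0454 j [ 54.  14. -11.   0. -64. -74.]
dphi 19.4 dist 0.44
translation [[-0.0025, -0.0231, -0.0374], [-0.0025, -0.0218, -0.0382], [-0.0025, -0.0205, -0.0389], [-0.0025, -0.0191, -0.0396], [-0.0025, -0.0178, -0.0402], [-0.0025, -0.0164, -0.0408], [-0.0025, -0.015, -0.0413], [-0.0025, -0.0136, -0.0418], [-0.0025, -0.0122, -0.0423], [-0.0025, -0.0107, -0.0426]] roll each -0.0339
```

View pics/w6.png

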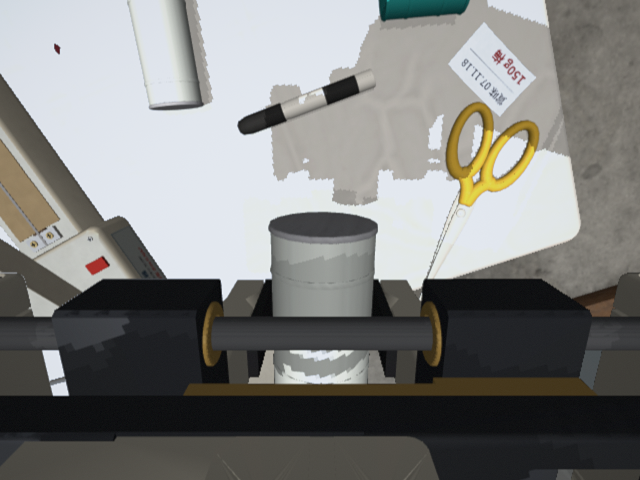

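```bash
python3 -m creep '{"jaw":[1,1,1,1,1,1,1,1,1,1],"translation":[[-0.02,-0.023,-0.0375],[-0.02,-0.022,-0.038],[0,-0.0205,-0.039],[0,-0.019,-0.0395],[0,-0.018,-0.040],[0,-0.0165,-0.041],[0,-0.015,-0.0415],[0,-0.0135,-0.042],[0.005,-0.012,-0.0425],[0.005,-0.0105,-0.0425]],"roll":[-0.034,-0.034,-0.034,-0.034,-0.034,-0.034,-0.034,-0.034,-0.034,-0.034]}'
python3 - <<'E'
from h import *
s=st()
c=capture("wrist")
# end-face rim top point in tool frame
c["W"]=c["tool_from_camera"]
for n,v in (("w3",255),("w6",240)):
    o,d=ray(c,324,v)   # bottom of dark face = top rim, tool x = -(.011+.023)
    t=(-.034-o[0])/d[0]; print(n,(o+d*t).round(4))
plan([.595,-.1108,.23],179.75,3)
E
```

```text
time_s: 11.8
tcp_pos: [0.5781, -0.083, 0.2297]
eef_rot: [85.4, 89.9, 175.3]
contact_force: [1.2, 0.1, -0.3]
gripper_width: 0.0456
t 11.8 p [ 0.5781 -0.083   0.2297] phi 179.91 F [ 1.2  0.1 -0.3] w 0.0456 j [ 11.  12. -11.  -0. -67. -11.]
w3 [-0.034   0.0005 -0.0317]
w6 [-0.034   0.0005 -0.0373]
dphi -0.1 dist 0.028
translation [[-0.0005, -0.0056, -0.0076], [-0.0005, -0.0056, -0.0076], [-0.0005, -0.0056, -0.0076]] roll each 0.0009
```

```bash
python3 -m creep '{"jaw":[1,1,1,1,1,1,1,1,1,1],"translation":[[0,-0.008,-0.0155],[0,-0.008,-0.0155],[0.01,0,0],[0.03,0,0],[0.035,0,0],[0.03,0,0],[0.015,0,0],[0.008,0,0],[0.004,0,0],[0,0,0]],"roll":[0,0,0,0,0,0,0,0,0,0]}'
python3 - <<'E'
from h import *
s=st()
c=capture("side");crop(c["image"],270,200,450,340,4,"s4.png")
s,c=wrist();cv2.imwrite("pics/w7.png",c["image"][:,:,::-1])
E
```

```text
time_s: 12.85
tcp_pos: [0.595, -0.112, 0.0996]
eef_rot: [-108.5, 90.0, -18.7]
contact_force: [-0.2, 0.1, -0.6]
gripper_width: 0.0456
t 12.85 p [ 0.595  -0.112   0.0996] phi 179.86 F [-0.2  0.1 -0.6] w 0.0456 j [  8.  20. -18.   0. -52.  -8.]
```

View pics/s4.png

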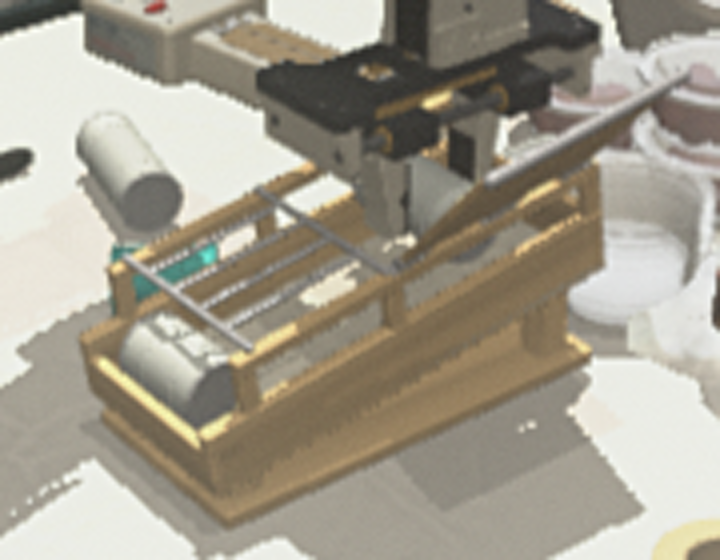

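View pics/w7.png

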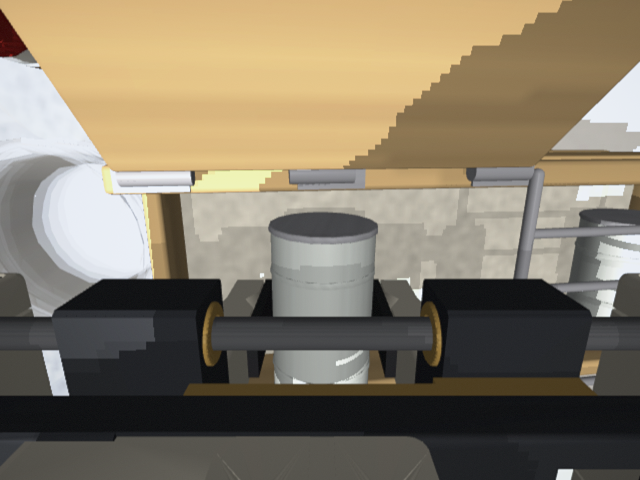

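```bash
python3 -m creep '{"jaw":[1,1,1,1,-0.3,-0.3,-0.3,-0.3,-0.3,-0.3],"translation":[[0.004,0,-0.001],[0.004,0,-0.001],[0.002,0,0],[0,0,0],[0,0,0],[0,0,0],[0,0,0],[-0.015,0,0],[-0.04,0,0],[-0.045,0,0]],"roll":[0,0,0,0,0,0,0,0,0,0]}'
python3 - <<'E'
from h import *
s=st()
c=capture("side");crop(c["image"],270,200,450,340,4,"s5.png")
plan([.565,.145,.2],165.1,7)
E
```

```text
time_s: 13.95
tcp_pos: [0.5937, -0.1144, 0.1895]
eef_rot: [95.8, 89.8, -174.3]
contact_force: [1.4, 1.1, 0.7]
gripper_width: 0.0566
t 13.95 p [ 0.5937 -0.1144  0.1895] phi 179.83 F [1.4 1.1 0.7] w 0.0566 j [  8.  16. -11.  -0. -63.  -8.]
dphi -14.8 dist 0.262
translation [[-0.0001, 0.0048, 0.0372], [-0.0001, 0.0062, 0.0369], [-0.0001, 0.0075, 0.0367], [-0.0001, 0.0089, 0.0364], [-0.0001, 0.0102, 0.036], [-0.0001, 0.0115, 0.0356], [-0.0001, 0.0128, 0.0352]] roll each 0.037
```

View pics/s5.png

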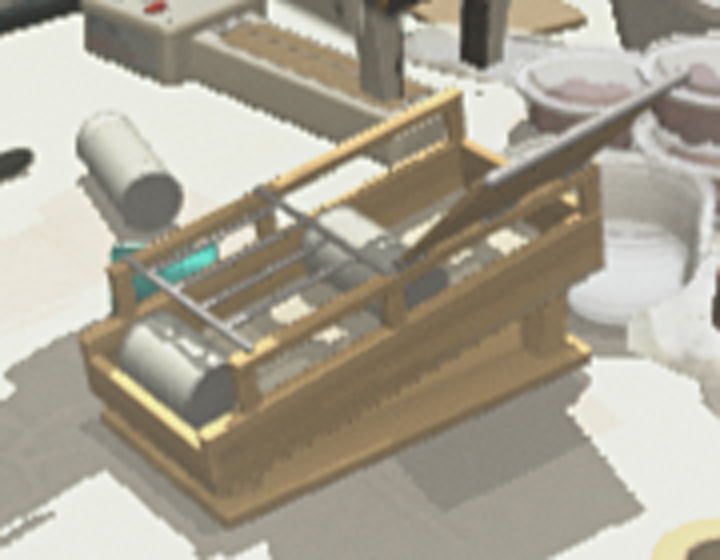

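Rolling, as before. Next, above the long tin, with settling rows.

```bash
python3 -m creep '{"jaw":[-0.6,-0.6,-0.6,-0.6,-0.6,-0.6,-0.6,-0.6,-0.6,-0.6],"translation":[[-0.02,0.005,0.037],[-0.01,0.006,0.037],[0,0.0075,0.0365],[0,0.009,0.0365],[0,0.010,0.036],[0.01,0.0115,0.0355],[0.01,0.013,0.035],[0,0,0],[0,0,0],[0,0,0]],"roll":[0.037,0.037,0.037,0.037,0.037,0.037,0.037,0,0,0]}'
python3 - <<'E'
from h import *
st()
s,c=wrist();cv2.imwrite("pics/w8.png",c["image"][:,:,::-1]);np.save("w8.npy",c["W"])
crop(c["image"],250,150,450,300,4,"w8c.png")
c=capture("side");crop(c["image"],270,200,450,340,4,"s6.png")
E
```

```text
time_s: 15.0
tcp_pos: [0.562, 0.1448, 0.1998]
eef_rot: [-67.9, 90.0, 7.1]
contact_force: [-0.1, 0.8, -0.9]
gripper_width: 0.0703
t 15.0 p [0.562  0.1448 0.1998] phi 165.0 F [-0.1  0.8 -0.9] w 0.0703 j [ 34.  13. -14.   0. -63. -49.]
```

View pics/w8.png

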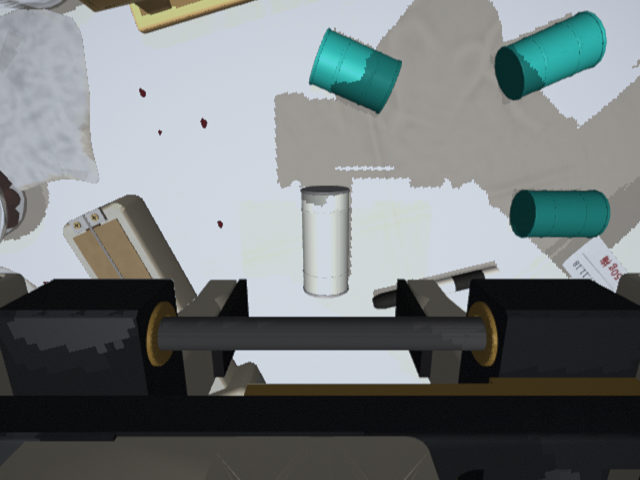

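View pics/s6.png

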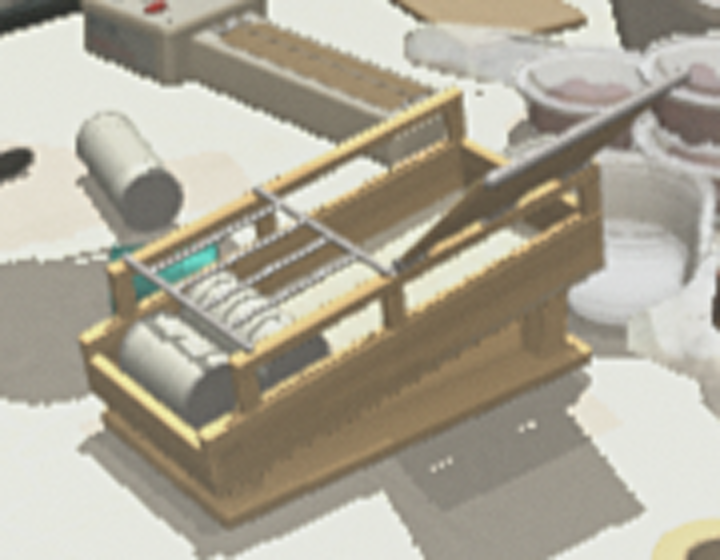

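Run:
```python
from h import *
s=st()
c=dict(capture("wrist")); c["W"]=np.load("w8.npy")
def m(p,q):
    a=onz(c,*p,.046);b=onz(c,*q,.046);print(a,b,((a+b)/2)[:2],np.linalg.norm(a-b),np.degrees(np.arctan2(*(b-a)[1::-1])))
m((326.5,194),(325.5,296)) 
a=onz(c,372,303,.01);print("marker cap",a)
for ph in (75,):pass
plan([.5637,.1655,.2],164.6,2)
```

```text
t 15.1 p [0.5621 0.1444 0.1999] phi 164.93 F [ 0.5 -0.1  0.3] w 0.0704 j [ 34.  13. -14.   0. -63. -49.]
[0.55183066 0.12237255 0.046     ] [0.57724307 0.21476958 0.046     ] [0.56453687 0.16857107] 0.09582798525779854 74.62189133277109
marker cap [0.53611133 0.25134793 0.01      ]
dphi -0.3 dist 0.021
translation [[-0.0, 0.002, 0.0104], [-0.0, 0.002, 0.0104]] roll each 0.0028
```

View pics/w8c.png

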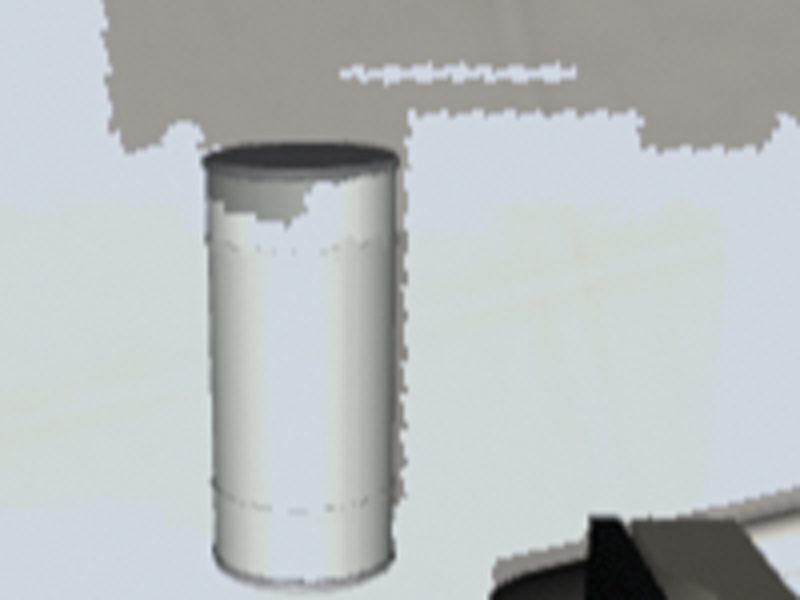

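```bash
python3 -m creep '{"jaw":[-0.6,-0.6,-0.6,-0.6,-0.6,-0.6,-0.6,-0.6,0.4,1],"translation":[[0.015,0.002,0.011],[0.03,0.002,0.011],[0.04,0,0],[0.04,0,0],[0.03,0,0],[0.022,0,0],[0.012,0,0],[0,0,0],[0,0,0],[0,0,0]],"roll":[0.006,0,0,0,0,0,0,0,0,0]}';python3 -m creep '{"jaw":[1,1,1,1,1,1,1,1,1,1],"translation":[[0,0,0],[0,0,0],[0,0,0],[0,0,0],[-0.02,0,0],[-0.04,0,0],[-0.045,0,0],[-0.045,0,0],[-0.04,0,0],[-0.03,0,0]],"roll":[0,0,0,0,0,0,0,0,0,0]}'
python3 - <<'E'
from h import *
s=st()
s,c=wrist();cv2.imwrite("pics/w9.png",c["image"][:,:,::-1])
plan([.58,-.03,.235],179.8,6)
E
```

```text
time_s: 16.15
tcp_pos: [0.5648, 0.168, 0.0121]
eef_rot: [-44.2, 89.9, 30.5]
contact_force: [-0.5, 0.5, -0.1]
gripper_width: 0.0595
time_s: 17.15
tcp_pos: [0.5639, 0.1677, 0.2337]
eef_rot: [-41.6, 89.8, 33.1]
contact_force: [0.8, -0.7, -1.2]
gripper_width: 0.0455
t 17.15 p [0.5639 0.1677 0.2337] phi 164.65 F [ 0.8 -0.7 -1.2] w 0.0455 j [ 36.  12. -10.   0. -68. -51.]
dphi 15.1 dist 0.199
translation [[0.0006, -0.011, -0.0313], [0.0006, -0.0096, -0.0317], [0.0006, -0.0082, -0.0321], [0.0006, -0.0068, -0.0324], [0.0006, -0.0053, -0.0327], [0.0006, -0.0039, -0.0329]] roll each -0.0439
```

View pics/w9.png

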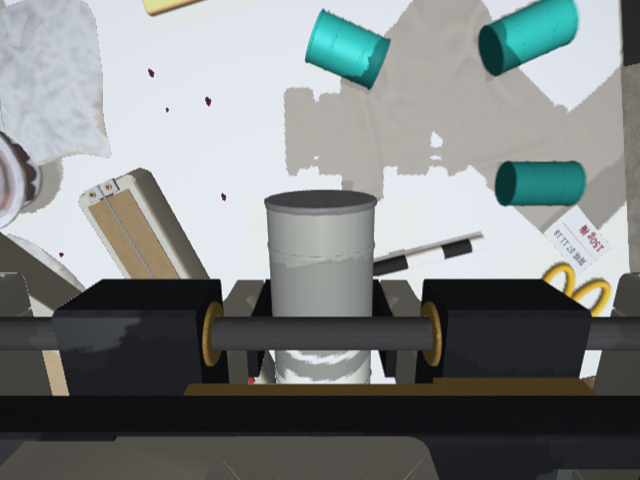

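```bash
python3 -m creep '{"jaw":[1,1,1,1,1,1,1,1,1,1],"translation":[[-0.003,-0.011,-0.031],[-0.003,-0.0095,-0.0315],[0,-0.008,-0.032],[0,-0.007,-0.0325],[0,-0.0055,-0.033],[0,-0.004,-0.033],[0,0,0],[0,0,0],[0,0,0],[0,0,0]],"roll":[-0.044,-0.044,-0.044,-0.044,-0.044,-0.044,0,0,0,0]}'
python3 - <<'E'
from h import *
s=st()
s,c=wrist();cv2.imwrite("pics/w10.png",c["image"][:,:,::-1]);np.save("w10.npy",c["W"])
im=c["image"];crop(im,120,0,320,210,3.8,"w10a.png");crop(im,320,0,520,210,3.8,"w10b.png");crop(im,250,180,400,290,5,"w10c.png")
E
```

```text
time_s: 18.2
tcp_pos: [0.5779, -0.0298, 0.2364]
eef_rot: [54.4, 90.0, 144.2]
contact_force: [-1.0, 0.2, -1.2]
gripper_width: 0.0451
t 18.2 p [ 0.5779 -0.0298  0.2364] phi 179.82 F [-1.   0.2 -1.2] w 0.0451 j [ 16.  11. -11.  -0. -68. -17.]
```

View pics/w10.png

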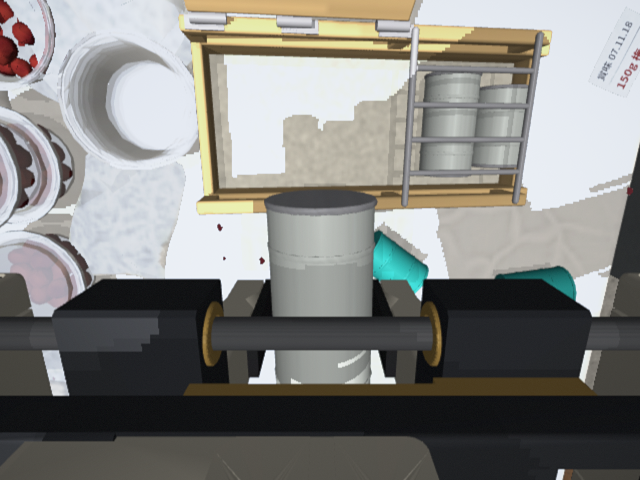

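View pics/w10a.png

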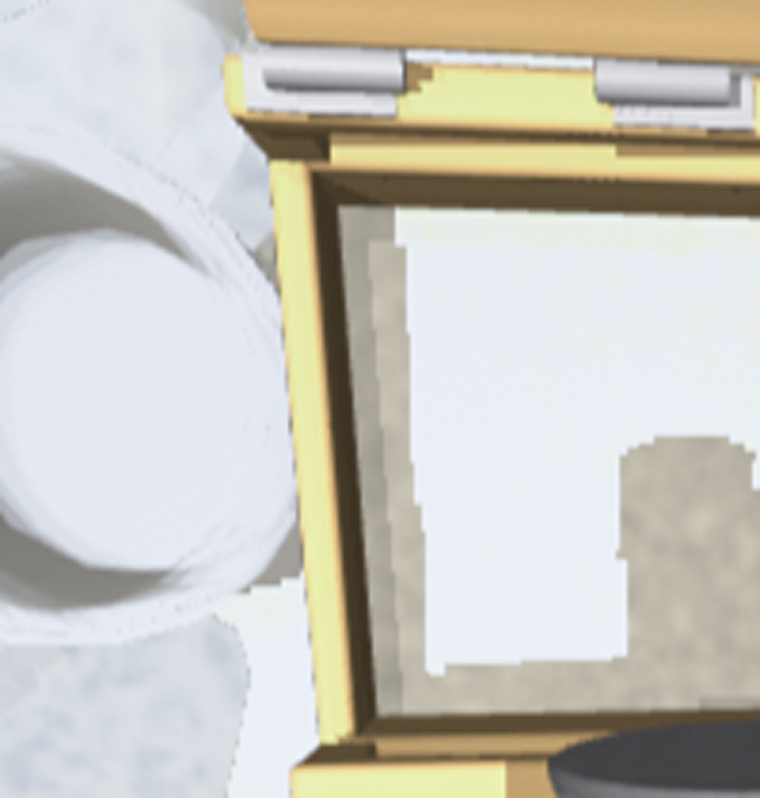

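View pics/w10c.png

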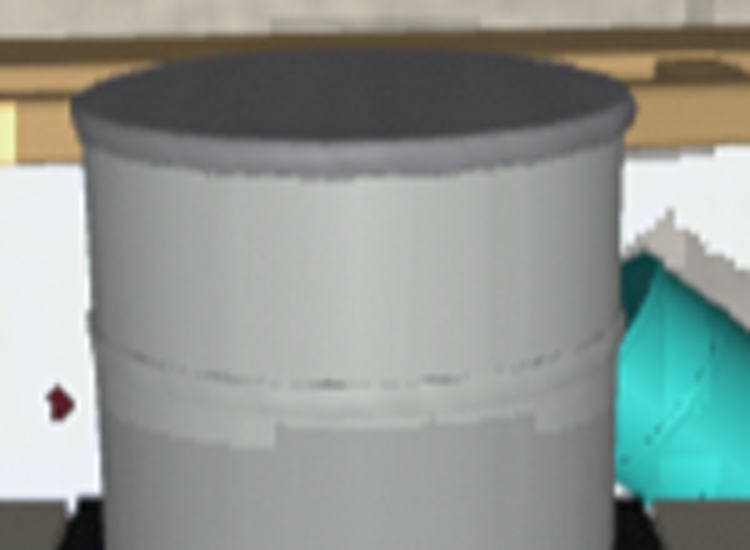

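View pics/w10b.png

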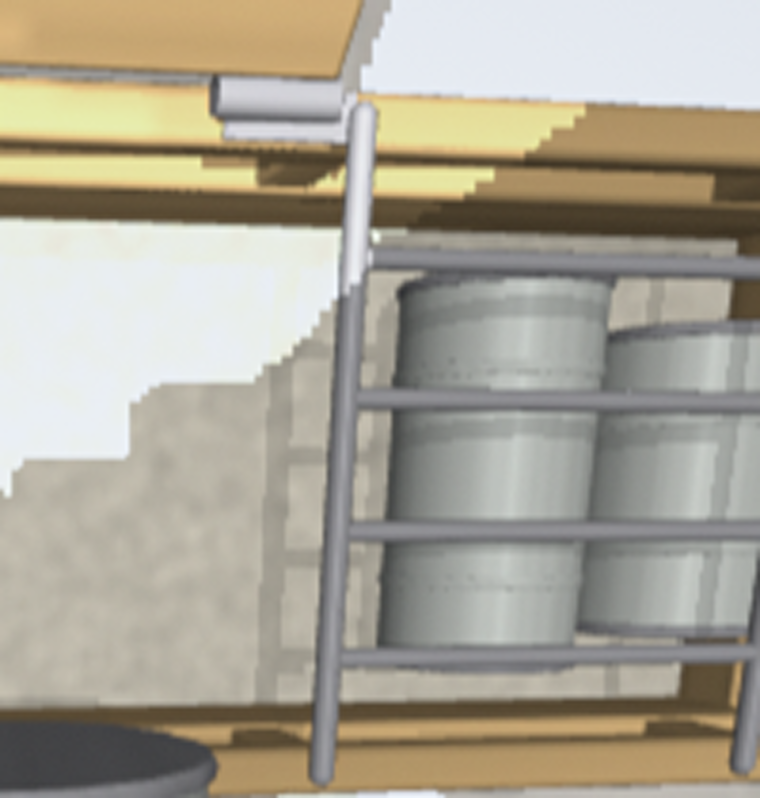

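Run:
```python
from h import *
import fit
p=np.load("rack.npy")
c=dict(capture("wrist")); c["W"]=np.load("w10.npy")
a=lambda u,v:(120+u/3.8,v/3.8); b=lambda u,v:(320+u/3.8,v/3.8)
for dz in (0,-.003):
  for n,(R,L),s in (("rear",(a(340,207),a(378,718)),258),("mid",(b(0,222),b(0,708)),185),("front",(b(735,243),b(680,697)),0)):
    z=fit.world(p,s,0,0)[2]+dz
    r=onz(c,*R,z);l=onz(c,*L,z);print(n,r.round(4),l.round(4),"mid",((r+l)/2)[:2].round(4),"w",(l-r)[1].round(4),"ang",np.degrees(np.arctan2(l[0]-r[0],l[1]-r[1])).round(2))
c["W"]=c["tool_from_camera"]
o,d=ray(c,250+345/5,180+178/5);t=(-.034-o[0])/d[0];print("rim tool",(o+d*t).round(4))
# axis: silhouettes centre at two rows
for l,r,v in ((85,622,160),(98,618,330),(105,613,500)):
    o,d=ray(c,250+(l+r)/10,180+v/5);t=(-.02-o[0])/d[0];print((o+d*t).round(4))
```

```text
rear [ 0.6656 -0.1642  0.0812] [ 0.6663 -0.0588  0.0812] mid [ 0.666  -0.1115] w 0.1055 ang 0.37
mid [ 0.579 -0.163  0.071] [ 0.5796 -0.0593  0.071 ] mid [ 0.5793 -0.1112] w 0.1036 ang 0.28
front [ 0.4091 -0.1627  0.0453] [ 0.4082 -0.058   0.0453] mid [ 0.4086 -0.1103] w 0.1047 ang -0.5
rear [ 0.6665 -0.1648  0.0782] [ 0.6672 -0.0583  0.0782] mid [ 0.6668 -0.1116] w 0.1065 ang 0.37
mid [ 0.5791 -0.1635  0.068 ] [ 0.5796 -0.0589  0.068 ] mid [ 0.5793 -0.1112] w 0.1046 ang 0.28
front [ 0.4076 -0.1632  0.0423] [ 0.4067 -0.0576  0.0423] mid [ 0.4072 -0.1104] w 0.1056 ang -0.5
rim tool [-0.034  -0.0013 -0.0462]
[-0.02   -0.0007 -0.0446]
[-0.02   -0.0004 -0.0308]
[-0.02   -0.0003 -0.0162]
```

```bash
python3 -m creep '{"jaw":[1,1,1,1,1,1,1,1,1,1],"translation":[[0,-0.004,-0.02],[0,-0.008,-0.04],[0,-0.004,-0.0225],[0.02,0,0],[0.035,0,0],[0.035,0,0],[0.015,0,0],[0.007,0,0],[0,0,0],[0,0,0]],"roll":[0.006,0.006,0,0,0,0,0,0,0,0]}'
python3 - <<'E'
from h import *
s=st()
c=capture("side");crop(c["image"],300,190,430,300,6,"s7.png")
s,c=wrist();cv2.imwrite("pics/w11.png",c["image"][:,:,::-1]);np.save("w11.npy",c["W"])
crop(c["image"],130,140,530,300,2,"w11c.png")
E
```

```text
time_s: 19.35
tcp_pos: [0.594, -0.1132, 0.1257]
eef_rot: [-96.6, 89.9, -7.5]
contact_force: [0.3, -0.2, -1.2]
gripper_width: 0.0457
t 19.35 p [ 0.594  -0.1132  0.1257] phi 179.12 F [ 0.3 -0.2 -1.2] w 0.0457 j [  8.  19. -16.   0. -55.  -9.]
```

View pics/s7.png

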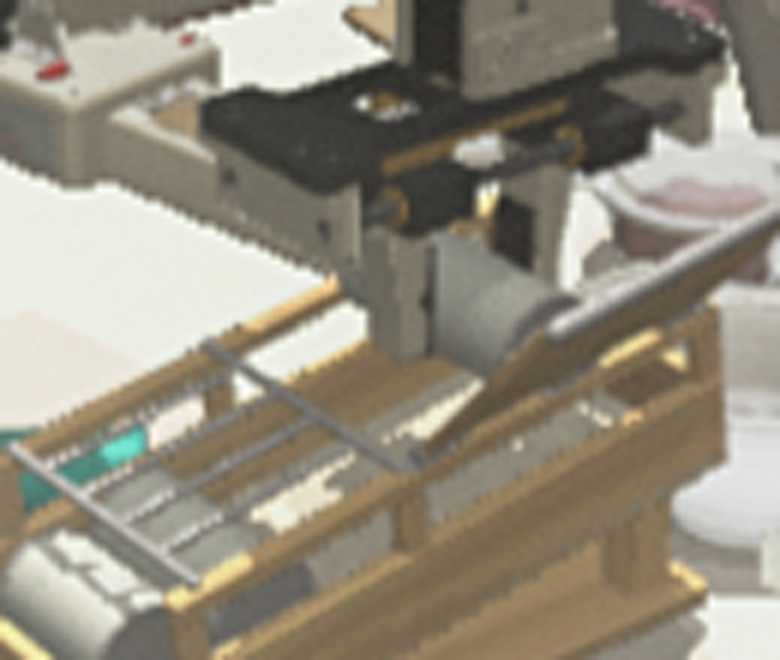

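View pics/w11c.png

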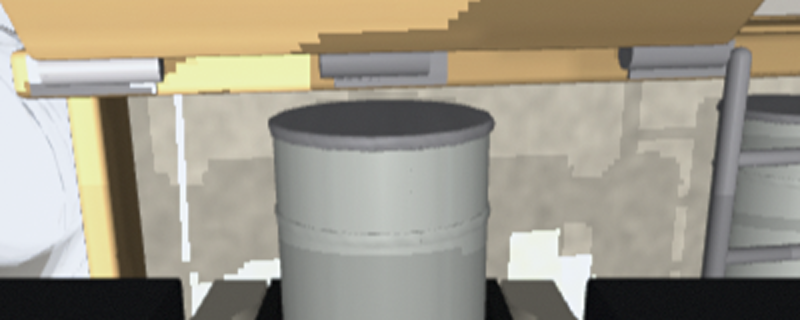

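Run:
```python
from h import *
c=dict(capture("wrist")); c["W"]=np.load("w11.npy")
P=lambda u,v,z:onz(c,130+u/2,140+v/2,z).round(4)
for z in (.133,.137):
  print("rail",P(250,94,z),P(600,84,z))
print("face L/R",P(270,122,.137),P(494,122,.137),"bottom of ellipse dark",P(382,139,.16),"grey",P(382,148,.16),"top",P(382,100,.114))
# held-frame fit of rim circle centre
```

```text
rail [ 0.6213 -0.1661  0.133 ] [ 0.5487 -0.167   0.133 ]
rail [ 0.6205 -0.1666  0.137 ] [ 0.5498 -0.1675  0.137 ]
face L/R [ 0.6168 -0.1608  0.137 ] [ 0.571  -0.1601  0.137 ] bottom of ellipse dark [ 0.5938 -0.1615  0.16  ] grey [ 0.5938 -0.1599  0.16  ] top [ 0.594  -0.1616  0.114 ]
```

```bash
python3 -m creep '{"jaw":[1,1,1,1,1,1,1,1,1,1],"translation":[[0.004,0,-0.0005],[0.006,0,0],[0.006,0,0],[0.006,0,0],[0.006,0,0],[0.005,0,0],[0.004,0,0],[0.002,0,0],[0,0,0],[0,0,0]],"roll":[-0.008,0,0,0,0,0,0,0,0,0]}'
python3 - <<'E'
from h import *
s=st()
s,c=wrist();cv2.imwrite("pics/w12.png",c["image"][:,:,::-1]);np.save("w12.npy",c["W"])
crop(c["image"],130,140,530,300,2,"w12c.png")
c=capture("side");crop(c["image"],300,190,430,300,6,"s8.png")
E
```

```text
time_s: 20.5
tcp_pos: [0.5933, -0.1139, 0.0857]
eef_rot: [-101.4, 90.0, -11.9]
contact_force: [-0.2, -0.3, -2.2]
gripper_width: 0.0451
t 20.5 p [ 0.5933 -0.1139  0.0857] phi 179.54 F [-0.2 -0.3 -2.2] w 0.0451 j [  8.  21. -19.   0. -50.  -8.]
```

View pics/s8.png

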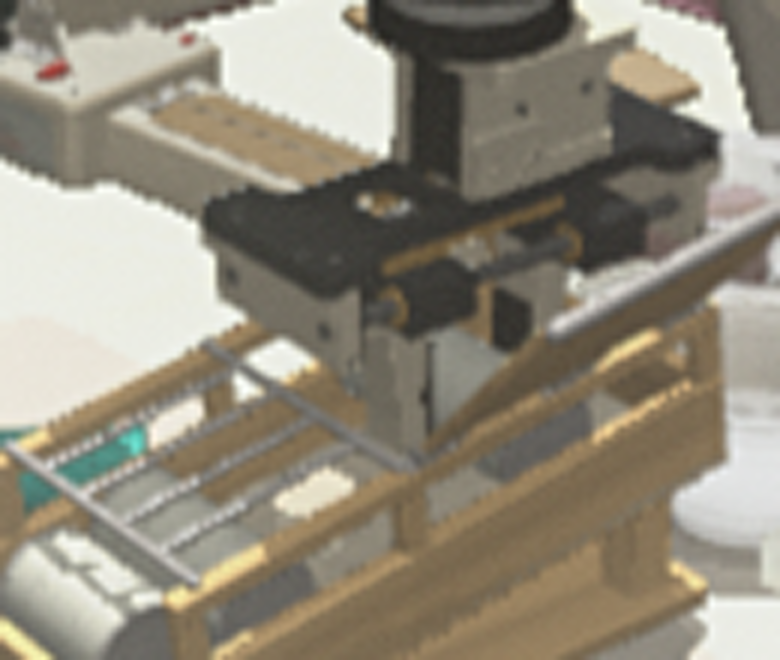

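View pics/w12c.png

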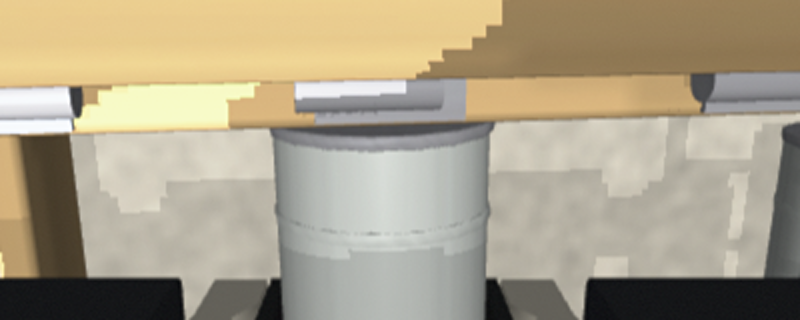

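No contact force; the tin is inside the cheeks. Release and rise.

```bash
python3 -m creep '{"jaw":[1,1,-0.3,-0.3,-0.3,-0.3,-0.3,-0.3,-0.3,-0.3],"translation":[[0.003,0,0],[0,0,0],[0,0,0],[0,0,0],[0,0,0],[-0.01,0,0],[-0.03,0,0],[-0.045,0,0],[-0.045,0,0],[-0.03,0,0]],"roll":[0,0,0,0,0,0,0,0,0,0]}'
python3 - <<'E'
from h import *
s=st()
c=capture("side");crop(c["image"],270,200,450,340,4,"s9.png")
E
```

```text
time_s: 21.6
tcp_pos: [0.594, -0.1141, 0.2473]
eef_rot: [-94.4, 89.7, -4.8]
contact_force: [0.6, -0.9, -0.1]
gripper_width: 0.0568
t 21.6 p [ 0.594  -0.1141  0.2473] phi 179.56 F [ 0.6 -0.9 -0.1] w 0.0568 j [  8.  13.  -7.   0. -70.  -8.]
```

View pics/s9.png

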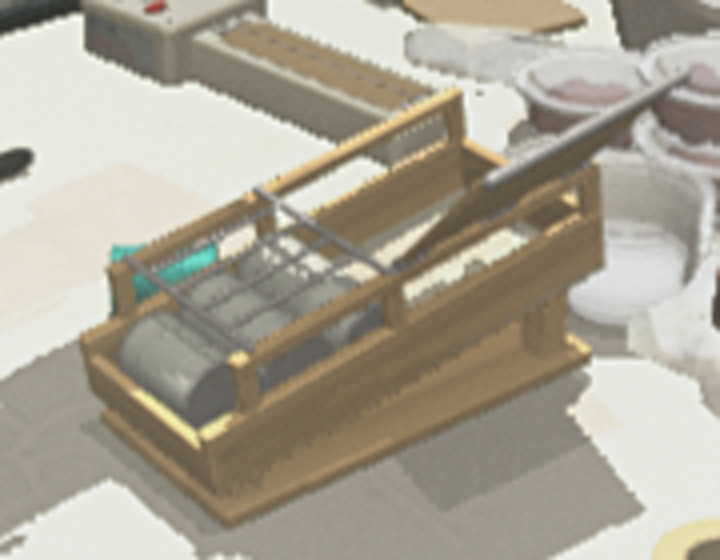

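```bash
python3 -m creep '{"jaw":[1,1,1,1,1,1,1,1,1,1],"translation":[[-0.03,0,-0.01],[-0.02,0.004,-0.03],[0,0.005,-0.04],[0,0.005,-0.045],[0,0,-0.04],[0,0,-0.025],[0,0,0],[0,0,0],[0,0,0],[0,0,0]],"roll":[0,0,0,0,0,0,0,0,0,0]}'
python3 - <<'E'
from h import *
s=st()
s,c=wrist();cv2.imwrite("pics/w13.png",c["image"][:,:,::-1])
c=capture("side");cv2.imwrite("pics/s10.png",c["image"][:,:,::-1])
E
```

```text
time_s: 22.65
tcp_pos: [0.5777, -0.3028, 0.293]
eef_rot: [-94.2, 90.0, -4.6]
contact_force: [-0.9, 0.3, -0.0]
gripper_width: 0.0004
t 22.65 p [ 0.5777 -0.3028  0.293 ] phi 179.61 F [-0.9  0.3 -0. ] w 0.0004 j [-11.  17.   4.  -0. -77.  10.]
```

View pics/w13.png

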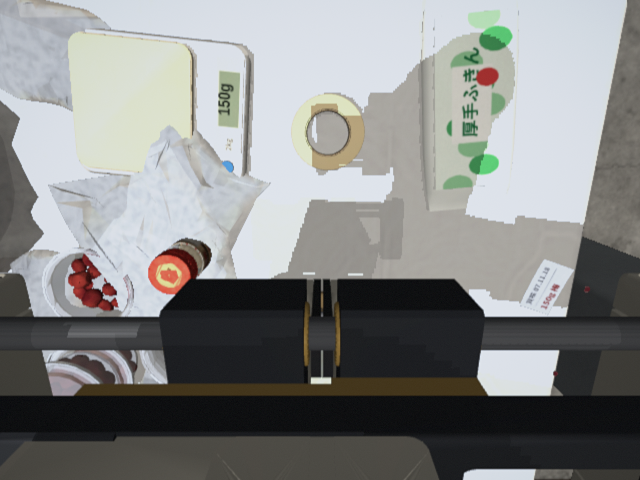

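View pics/s10.png

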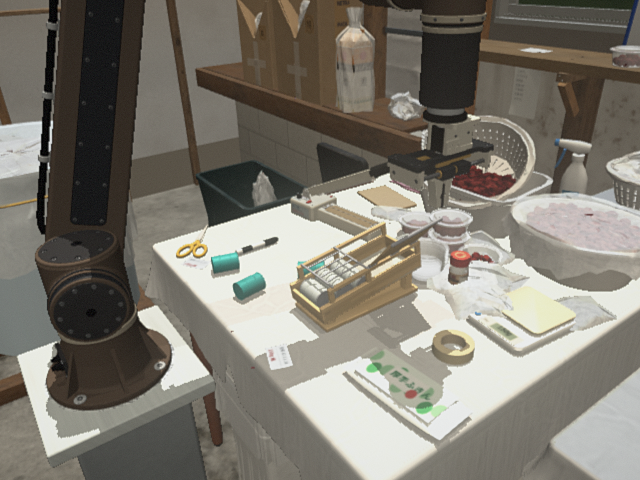

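```bash
python3 -m creep '{"jaw":[1,1,1,1,1,1,1,1,1,1],"translation":[[0.02,0,0],[0.03,0,0],[0.03,0,0],[0.013,0,0],[0,0,0.005],[0,0,0.01],[0,0,0.01],[0,0,0.01],[-0.002,0,0.01],[-0.002,0,0.01]],"roll":[0,0,0,0,0,0,0,0,0,0]}'
python3 - <<'E'
from h import *
s=st()
c=capture("side");crop(c["image"],300,150,500,300,4,"s11.png")
E
```

```text
time_s: 23.75
tcp_pos: [0.5783, -0.2478, 0.2046]
eef_rot: [-105.8, 89.9, -16.2]
contact_force: [-0.3, -0.3, -0.4]
gripper_width: 0.0006
t 23.75 p [ 0.5783 -0.2478  0.2046] phi 179.56 F [-0.3 -0.3 -0.4] w 0.0006 j [ -5.  17.  -7.   0. -66.   5.]
```

View pics/s11.png

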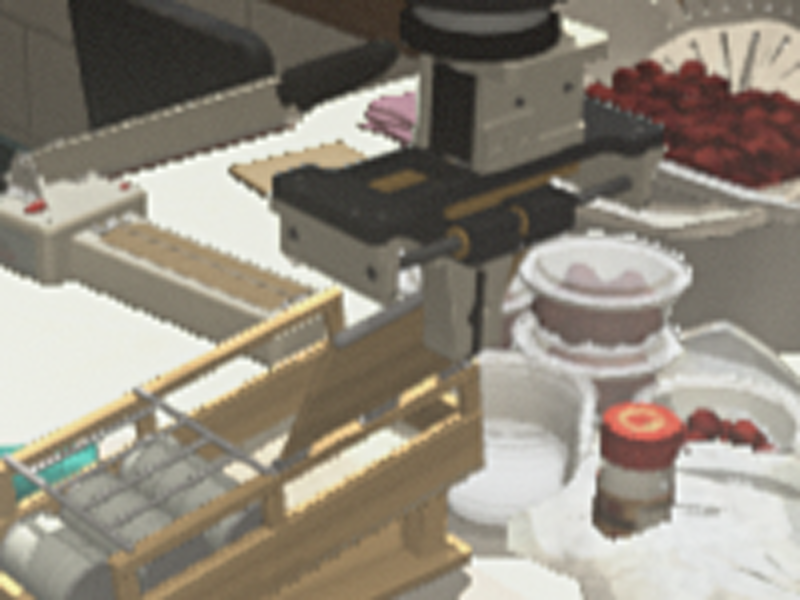

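```bash
python3 -m creep '{"jaw":[1,1,1,1,1,1,1,1,1,1],"translation":[[-0.004,0,0.011],[-0.004,0,0.011],[-0.003,0,0.011],[0,0,0.011],[0,0,0.011],[0,0,0.011],[0,0,0.011],[0,0,0.011],[0,0,0.005],[0,0,0]],"roll":[0,0,0,0,0,0,0,0,0,0]}'
python3 - <<'E'
from h import *
s=st()
c=capture("side");crop(c["image"],300,150,500,300,4,"s12.png")
E
```

```text
time_s: 24.8
tcp_pos: [0.5788, -0.1549, 0.2146]
eef_rot: [-21.7, 90.0, 67.9]
contact_force: [-0.2, -0.2, 0.3]
gripper_width: 0.0006
t 24.8 p [ 0.5788 -0.1549  0.2146] phi 179.6 F [-0.2 -0.2  0.3] w 0.0006 j [  4.  14. -10.  -0. -66.  -4.]
```

View pics/s12.png

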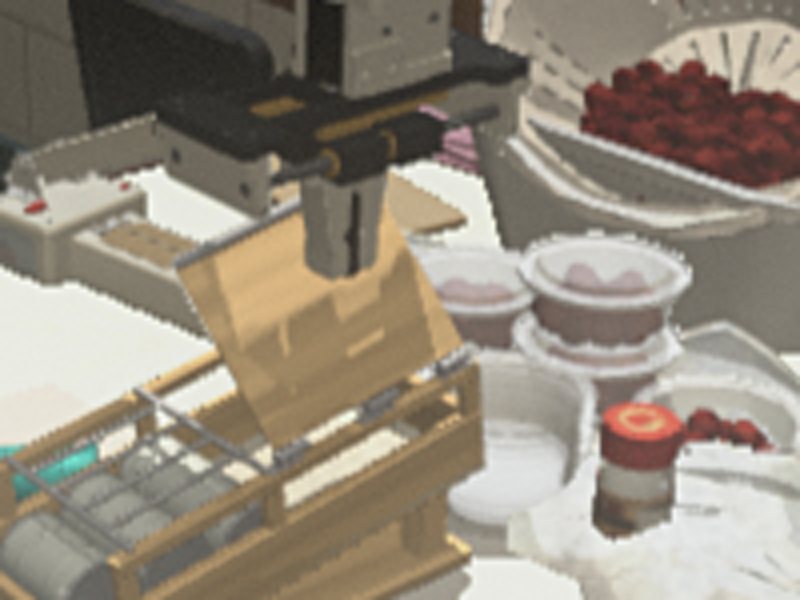

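```bash
python3 -m creep '{"jaw":[1,1,1,1,1,1,1,1,1,1],"translation":[[0,0,0.01],[0,0,0.01],[0,0,0.01],[0,0,0],[0,0,0],[0,0,0],[0,0,0],[0,0,0],[-0.02,0,0],[-0.03,0,0]],"roll":[0,0,0,0,0,0,0,0,0,0]}'
python3 - <<'E'
from h import *
s=st()
c=capture("side");crop(c["image"],270,170,450,300,4,"s13.png")
E
```

```text
time_s: 25.85
tcp_pos: [0.5779, -0.1258, 0.2632]
eef_rot: [89.1, 89.8, 178.6]
contact_force: [1.3, 0.3, 0.4]
gripper_width: 0.0004
t 25.85 p [ 0.5779 -0.1258  0.2632] phi 179.51 F [1.3 0.3 0.4] w 0.0004 j [  7.  12.  -7.  -0. -72.  -7.]
```

View pics/s13.png

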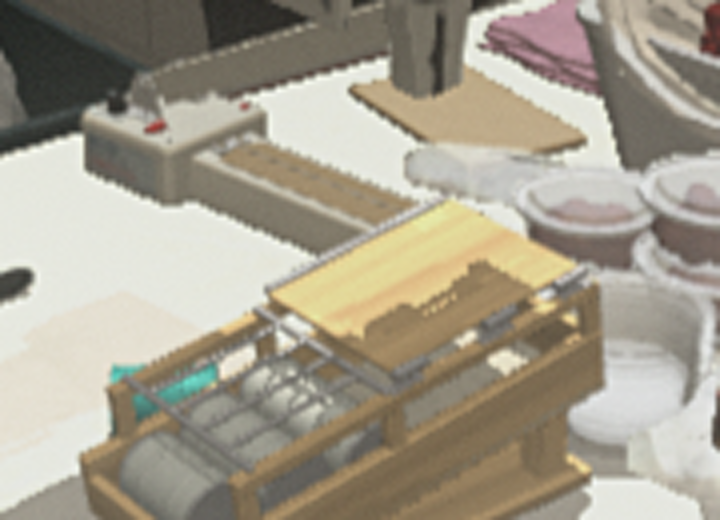

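```bash
python3 -m creep '{"jaw":[1,1,1,1,1,1,1,1,1,1],"translation":[[-0.02,0,0.02],[-0.02,0,0.04],[0,0,0.04],[0,0,0.03],[0,0,0.02],[0,0,0],[0,0,0],[0,0,0],[0,0,0],[0,0,0]],"roll":[0,0,0,0,0,0,0,0,0,0]}'
python3 - <<'E'
from h import *
s=st()
c=capture("side");crop(c["image"],270,170,450,300,4,"s14.png")
s,c=wrist();cv2.imwrite("pics/w14.png",c["image"][:,:,::-1])
c=capture("top");crop(c["image"],150,130,510,345,2.2,"t9.png")
E
```

```text
time_s: 26.9
tcp_pos: [0.5802, 0.0235, 0.3046]
eef_rot: [-126.5, 90.0, -37.0]
contact_force: [0.5, 0.1, -0.5]
gripper_width: 0.0
t 26.9 p [0.5802 0.0235 0.3046] phi 179.48 F [ 0.5  0.1 -0.5] w 0.0 j [ 22.   9.  -4.   0. -76. -22.]
```

View pics/s14.png

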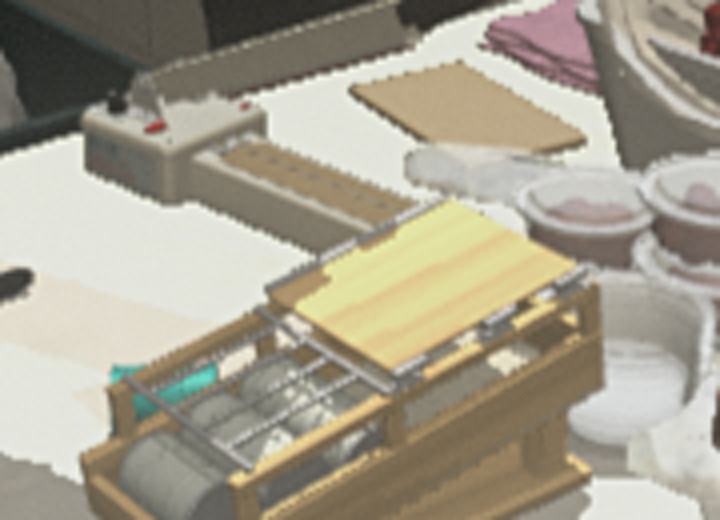

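View pics/w14.png

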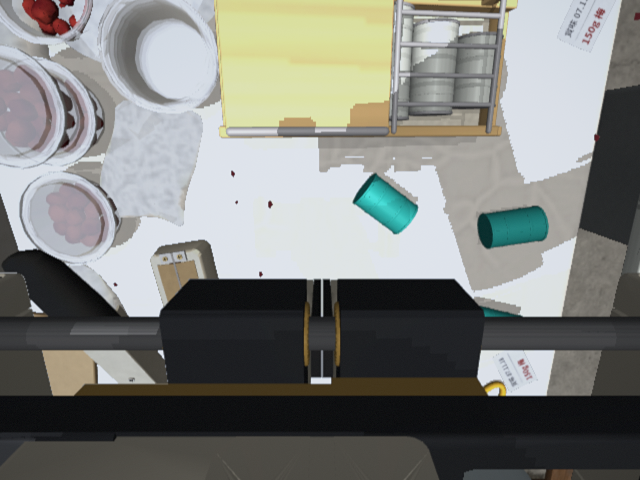

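View pics/t9.png

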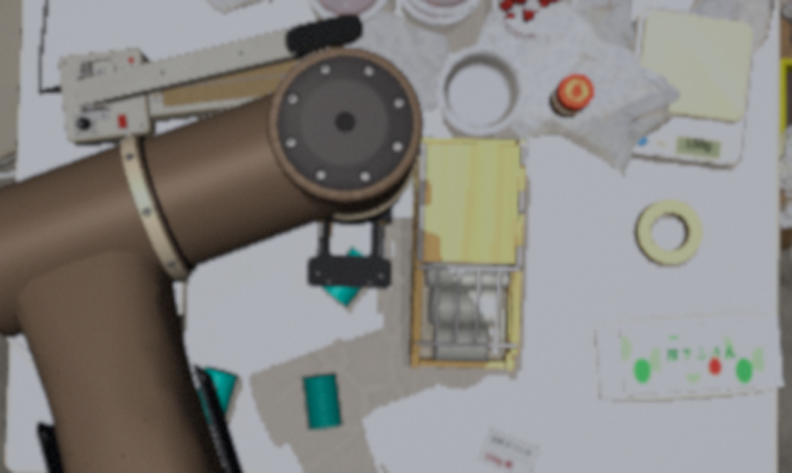

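Run:
```python
from h import *
import fit
p=np.load("rack.npy")
s,c=wrist()
cs=capture("side")
im=c["image"].copy();si=cs["image"].copy()
p[3]-=.005
for k in range(3):
  for y in (-33-8.5*k,33+8.5*k):
    q=fit.world(p,23+46*k,23,y); u=proj(c,q);w=proj(cs,q);print(k,u.round(),w.round())
    cv2.circle(im,tuple(int(v) for v in u),2,(255,0,0),-1);cv2.circle(si,tuple(int(v) for v in w),1,(255,0,0),-1)
for y in (-59,59):
    for sgn in (124,260):
        q=fit.world(p,sgn,72,y);w=proj(cs,q);u=proj(c,q)
        cv2.circle(si,tuple(int(v) for v in w),1,(0,0,255),-1);cv2.circle(im,tuple(int(v) for v in u),2,(0,0,255),-1)
crop(im,200,0,530,160,2.4,"w15.png");crop(si,270,190,450,320,4,"s15.png")
```

```text
0 [476.  34.] [326. 296.]
0 [468. 106.] [309. 283.]
1 [432.  22.] [345. 288.]
1 [425. 114.] [324. 272.]
2 [385.  10.] [364. 280.]
2 [381. 123.] [337. 262.]
```

View pics/w15.png

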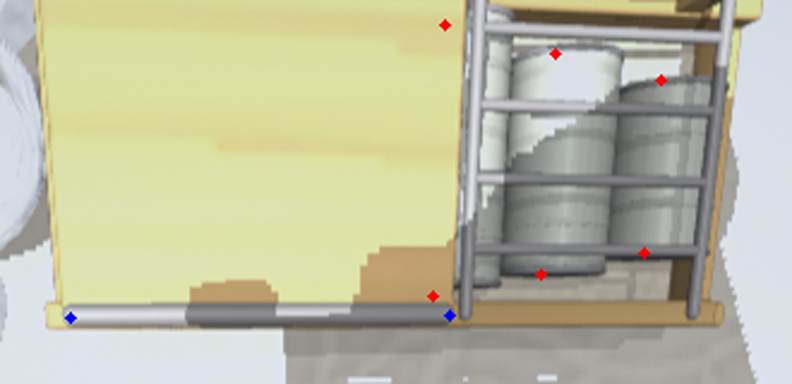

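View pics/s15.png

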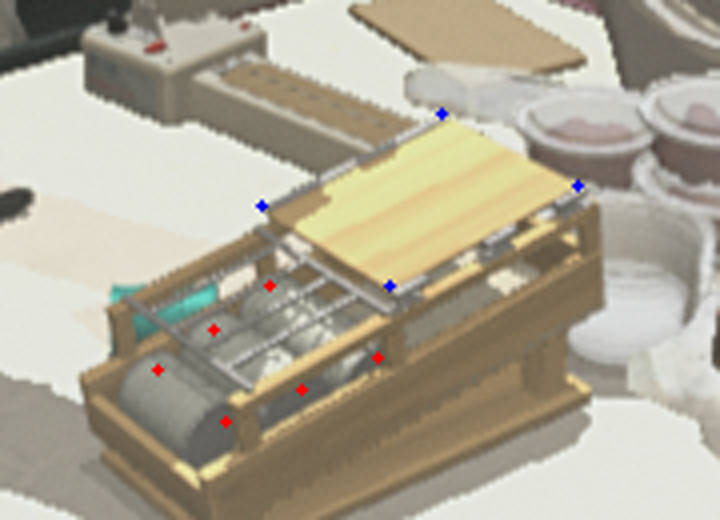

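```bash
python3 -c "
from plant import *
print(get_state()['time_s']);print(close_job())"
```

```text
27.2
the job is handed in; nothing more can be done
None
```

I loaded the three plain tins through the hatch in order (short, middle, long). Each rolled to the front by itself. I then pushed the flap past upright and it fell shut. I handed the job in at 27.2 s of the 72 s allowed; `close_job()` gave no verdict.

**Tins:** The last side and wrist pictures show all three lying across the lane, touching, in the right order behind the front stop.

**Flap:** It lies flat, with its bead along the left rail, and did not move between the last pictures. I judged it shut from pictures only, because the joint angle can't be read.

**Other objects:** The jar, tape and wipes look unmoved in the final top picture. The arm hid the marker and most of the scissors there. Neither looked disturbed in earlier pictures, and I never touched anything near them.

**Checks that disagreed:**
- My first fit put the lane floor about 5 mm too high, judged by the lane width. I lowered the third release to match.
- With the lower floor height, the modelled tin positions sit a few millimetres up the lane from where the tins appear. The shift is about the same for all three, so I put it down to the rack fit rather than to gaps between tins.
- The rack's yaw came out between -0.5 and +1.2 degrees, depending on the picture and the edge used. That did not matter for the fit.

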